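# Load the tube cleaning tray

### The arm

A 6-joint arm with a two-finger parallel gripper is mounted at the origin on a cart in front of the work surface, level with it; the furniture and walls round the work are solid. World frame = base frame: x ahead of the robot, y to its left, z up, the work surface at z = 0. Lengths are in m, angles in rad, forces in N, time in s.
With the tool pointing down it reaches from about 0.275 to 0.725 m from the base axis. Payload 5.6 kg.
Tool frame: the origin (TCP) lies on the centre line of the jaws, within the pads' length; the fingertips stand 14 mm ahead of it and the grasp point (between the pads) lies 5 mm behind it; z points along the fingers, y is the line along which they close (so a half turn about z gives the same grasp; the last joint's range is limited). The gripper opens to 85 mm and grips with 20 to 120 N. Pads are 22 mm wide; open, the fingers measure 114 mm over their backs; the gripper's body (76 mm by 85 mm) begins 54 mm behind the grasp point. The pads swing forward as they close: fully open they stand 13 mm farther back than shut.
Start: joints at [-0.863, 0.255, 0.108, 0, -1.424, -0.285], TCP at [0.226, -0.502, 0.245] pointing down, gripper open.
Joint ranges: [-2.95, 2.95], [-1.21, 1.97], [-1.09, 1.5], [-2.87, 1.71], [-2.94, -0.07], [-3.05, 3.05]. Speed limits (rad/s): [2.57, 2.57, 3.14, 3.14, 3.14, 3.14].

### API

Orientations are given as a 3x3 rotation matrix whose columns are the frame's x, y, z axes.
In Python, from rig import r, vision, hand_in, spotter gives the robot as it stands.
- The arm moves only by the tool step_arm, never from a script. Its argument "moves" is one flat list of numbers, 7 for each row, row after row: the opening, from -1 (shut) to 1 (fully open), so that 0 is half open, then the shift along the tool's x, y, z in m, then the turn, a rotation vector about the tool's x, y, z in degrees. A call has 1 to 8 rows; each row is the pose to reach, as a shift and turn from the pose commanded when the call began, along the tool's axes at that moment; what a row does not reach only later rows make up. A row lasts 1/10 s, in which the tool goes at most 50 mm and 8.59 degrees, less where a joint would pass 70% of its speed; a pose out of reach is approached as far as the arm can. A call with a gripper value outside its range is refused whole. The fingers move at their own pace and stop on an object; "force" is the grip in N (left out, the last holds). Time passes only in rows, so rows that repeat a pose let the fingers close. It gives the time, the measured TCP pose, the force, the opening and the grip force at its end, in the units of the state.
- r.sense(): the state, without advancing time (a new reading comes with each control period).
- vision.capture(name): name is "scene" or "side" or "wrist"; returns the picture (400x640x3 uint8, red, green, blue); there is no depth.
- vision.camera_info(name): a dict with "camera_matrix" (3x3 intrinsics, pixels), "camera_from_world" (4x4, takes a point from world to camera coordinates). Camera axes: x right, y down, z forward; pixel columns grow to the right and rows downward; lengths in m; the calibration is good to about 2 mm. A picture is of the moment at which its call begins: read the wrist's pose just before it. camera_info takes no time and is no camera call; for the wrist camera it gives the pose at the moment of the call.
- hand_in(): hands the job in; it is judged then, once.
Trained networks look in the newest picture that a camera, given by its name, has taken for a name from the list of things; names that differ only in an ending like _2 or _b are one class to them, and where a whole thing is asked for, a point or a joint stands for the part that bears it (a point fixed in the world has none). Each returns a list of dicts, best first, with "score" (0 to 1); they miss things now and then, are a little off and sometimes report something else, mostly with a low value. They report only what shows in the picture. A call takes as long as a camera call.
- spotter.outline_of(camera, name): "region" (400x640 bool, what is visible of it) and "extent" ([left, top, right, bottom] in pixels, round what is visible of it).
- spotter.spot_point(camera, name): "pixel" ([column, row] in pixels: a listed point, or the origin of a listed thing).
The state is a dict: "clock": time; "qpos": joint angles; "qd": joint speeds; "tau": joint torques, N m; "tcp_pos": TCP position; "tool_rot": TCP orientation; "contact_force": force on the tool from outside, world axes, zero at the start; "moment": the same for the moment, N m; "width": finger opening in m; "gripper_force": force on a finger pad.
Only numpy, scipy, OpenCV 4.12 (cv2) and the standard library are available. Lean on these libraries where they do the work, as an engineer would, in place of code of your own. Each camera call takes 0.05 s, during which the arm holds its last target. There are 200 camera calls.

### The job

Get the tray ready for cleaning the extension tubes: slide the orange divider so that the bay at the blue end takes the long aluminium tubes and the bay at the white end the short brass ones, then lay every tube that is on the worktop cradled in a V-groove of its bay, along the groove and one tube to a groove in each bay. Stand the dropper bottle upright on the middle of the round white pad. Leave the tape roll and the sticky notes where they are.

Things in the scene. Friction and masses are not known exactly. Their poses are not given: they have to be found in the camera images.
- tray: fixed aluminium tray, 266 x 152 mm, plate 10 mm thick, no side walls; origin under its centre on the worktop, x along the grooves, z up. Three grey V-grooves, bright flat strips between them, run its whole length at tray y = -56, 0 and +56 mm. Each V is 24 mm wide, flanks at 40 degrees, rims 20 mm above the worktop; a 30 mm tube cradled in one has its axis 30 mm above the worktop (tray z)
- blue_end (a point): middle of the inner face of the tray's blue end wall, at tray x = -125 mm, tray z = 30 mm: the long tubes' end. The wall is 48 mm high. Beside a cradled tube (it overhangs the V) fingers can go down to 17 mm above the worktop
- white_end (a point): middle of the inner face of the tray's white end wall, at tray x = +125 mm, tray z = 30 mm: the short tubes' end. The wall is 48 mm high
- divider (a joint): orange divider, a plate 8 mm thick across all three grooves, top 48 mm above the worktop, with a grip tab; it slides stiffly (about 2.5 N) along the tray and stays where left. Value = tray x of the plate's middle in m, -0.1 to 0.1; the bay at the blue wall is (value + 0.121) m long, the bay at the white wall (0.121 - value) m
- divider_tab (a point): middle of the divider's grip tab, 60 mm above the worktop; the tab is 12 mm thick (along tray x), 44 mm wide, its top 73 mm above the worktop; it stands on the middle of the divider plate
- pad: fixed round white ceramic pad on the worktop, 84 mm across, 6 mm thick; origin under its centre
- dropper_bottle: dropper bottle with a black dropper, 113 mm high; body 38 mm in diameter up to about 70 mm, narrow neck and rubber bulb above; round its base a heavy blue foot ring, 56 mm across, 10 mm high, so its whole weight is about 0.2 kg and lies low; origin at the centre of its underside, z up along it
- long_1: long aluminium extension tube with a dark ring near each end, closed ends, 130 mm long, 30 mm in diameter, about 0.16 kg, lying on the worktop; origin on its axis at mid length, x along the axis. May be absent
- long_2: long aluminium extension tube with a dark ring near each end, closed ends, 130 mm long, 30 mm in diameter, about 0.16 kg, lying on the worktop; origin on its axis at mid length, x along the axis. May be absent
- long_3: long aluminium extension tube with a dark ring near each end, closed ends, 130 mm long, 30 mm in diameter, about 0.16 kg, lying on the worktop; origin on its axis at mid length, x along the axis. May be absent
- short_1: short brass-coloured extension tube with a dark ring near each end, closed ends, 80 mm long, 30 mm in diameter, about 0.10 kg, lying on the worktop; origin on its axis at mid length, x along the axis. May be absent
- short_2: short brass-coloured extension tube with a dark ring near each end, closed ends, 80 mm long, 30 mm in diameter, about 0.10 kg, lying on the worktop; origin on its axis at mid length, x along the axis. May be absent
- short_3: short brass-coloured extension tube with a dark ring near each end, closed ends, 80 mm long, 30 mm in diameter, about 0.10 kg, lying on the worktop; origin on its axis at mid length, x along the axis. May be absent
- tape_roll: bystander: roll of masking tape, 66 mm across, 19 mm high; origin under its centre
- sticky_notes: bystander: yellow pad of sticky notes, 76 x 76 x 13 mm; origin under its centre

How it is judged:
On the way:
1. the divider is set so that both bays are long enough for their tubes (value of joint divider between 0.01 and 0.04 m), for 0.2 s.
At the end, for the whole second after the job is handed in: Divider at 0.010 to 0.040 m; each tube at rest in a groove of its own bay, axis within 4 mm sideways of the groove's middle, 25.5 to 34 mm above the worktop and within 0.08 rad of the groove; bottle at rest on the pad, within 18 mm of its centre and 0.08 rad of upright (all of step 1 and x of long_1 in the frame of tray between -0.0625 and -0.025 m and (y of long_1 in the frame of tray between -0.06 and -0.052 m or y of long_1 in the frame of tray between -0.004 and 0.004 m or y of long_1 in the frame of tray between 0.052 and 0.06 m) and z of long_1 in the frame of tray between 0.0255 and 0.034 m and angle between the x axis of each of long_1, long_2, long_3, short_1, short_2, short_3 and the x axis of tray, either way round below 0.08 rad and linear speed of each of long_1, long_2, long_3, short_1, short_2, short_3, dropper_bottle below 0.02 m/s and x of long_2 in the frame of tray between -0.0625 and -0.025 m and (y of long_2 in the frame of tray between -0.06 and -0.052 m or y of long_2 in the frame of tray between -0.004 and 0.004 m or y of long_2 in the frame of tray between 0.052 and 0.06 m) and z of long_2 in the frame of tray between 0.0255 and 0.034 m and x of long_3 in the frame of tray between -0.0625 and -0.025 m and (y of long_3 in the frame of tray between -0.06 and -0.052 m or y of long_3 in the frame of tray between -0.004 and 0.004 m or y of long_3 in the frame of tray between 0.052 and 0.06 m) and z of long_3 in the frame of tray between 0.0255 and 0.034 m and x of short_1 in the frame of tray between 0.05 and 0.088 m and (y of short_1 in the frame of tray between -0.06 and -0.052 m or y of short_1 in the frame of tray between -0.004 and 0.004 m or y of short_1 in the frame of tray between 0.052 and 0.06 m) and z of short_1 in the frame of tray between 0.0255 and 0.034 m and x of short_2 in the frame of tray between 0.05 and 0.088 m and (y of short_2 in the frame of tray between -0.06 and -0.052 m or y of short_2 in the frame of tray between -0.004 and 0.004 m or y of short_2 in the frame of tray between 0.052 and 0.06 m) and z of short_2 in the frame of tray between 0.0255 and 0.034 m and x of short_3 in the frame of tray between 0.05 and 0.088 m and (y of short_3 in the frame of tray between -0.06 and -0.052 m or y of short_3 in the frame of tray between -0.004 and 0.004 m or y of short_3 in the frame of tray between 0.052 and 0.06 m) and z of short_3 in the frame of tray between 0.0255 and 0.034 m and horizontal distance between dropper_bottle and pad below 0.018 m and angle between dropper_bottle's own z axis and vertical below 0.08 rad and z of dropper_bottle in the frame of pad between 0.003 and 0.01 m); the robot touches nothing.
It fails at once if the tape roll or the sticky notes were pushed more than 4 cm away (distance of any of tape_roll, sticky_notes from where it was at the start of the episode above 0.04 m).
Of long_1, long_2, long_3, short_1, short_2, short_3 only 4 to 6 are there at a start; the rules pass over those that are not, and their reading is None.
At some moment in a run one of dropper_bottle may be knocked a few centimetres aside while the robot is not near it.
It also fails if it takes over 210 s, if anything falls off the work surface, if the arm or the gripper's body presses on something with over 40 N, if the wrist force passes 120 N, or if a joint passes its speed limit or range.

## Working session

There is one attempt and no reset: what is moved stays moved. The work goes in short steps, Python scripts to look and compute and a tool call to move; the robot and the scene stay as the last step left them, time stands still between calls to the robot, and variables do not carry over. Pictures are saved under pics/ and viewed, at most 14 in all, crops included, and the job is handed in when it is done.

Besides the shell and the picture viewer there is one more tool, called by a JSON object that holds its "method" and its "body". step_arm: Moves the arm, as the interface text tells. Its arguments: {"type":"object","properties":{"moves":{"type":"array"},"force":{"type":"number"}},"required":["moves"]}

```bash
ls; mkdir -p pics; python3 - <<'E'
from rig import r,vision,spotter
import cv2,numpy as np
for c in ("scene","side"):
    im=vision.capture(c); cv2.imwrite(f"pics/{c}0.png",im[:,:,::-1])
    i=vision.camera_info(c); print(c,np.round(i["camera_matrix"],1).tolist(),np.round(i["camera_from_world"],3).tolist())
    for n in ["tray","blue_end","white_end","divider_tab","pad","dropper_bottle","long_1","short_1","tape_roll","sticky_notes"]:
        print(n,[(round(d["score"],2),np.round(d["pixel"]).tolist()) for d in spotter.spot_point(c,n)])
s=r.sense();print(s["clock"],s["tcp_pos"],s["tool_rot"])
E
```

```text
pics
scene [[512.3, 0.0, 314.8], [0.0, 512.3, 201.1], [0.0, 0.0, 1.0]] [[0.715, -0.699, -0.02, -0.643], [-0.35, -0.333, -0.876, 0.195], [0.605, 0.633, -0.483, 1.099], [0.0, 0.0, 0.0, 1.0]]
tray [(0.37, [256.0, 175.0])]
blue_end [(0.76, [177.0, 200.0])]
white_end [(0.94, [257.0, 178.0]), (0.43, [326.0, 229.0])]
divider_tab []
pad [(0.78, [311.0, 277.0])]
dropper_bottle [(0.61, [335.0, 256.0])]
long_1 [(0.7, [304.0, 216.0]), (0.69, [229.0, 233.0]), (0.59, [270.0, 261.0]), (0.37, [337.0, 257.0])]
short_1 [(0.58, [328.0, 230.0]), (0.54, [281.0, 206.0]), (0.49, [249.0, 244.0])]
tape_roll [(0.79, [346.0, 207.0]), (0.7, [251.0, 243.0]), (0.17, [302.0, 216.0])]
sticky_notes [(0.67, [383.0, 296.0])]
side [[452.3, 0.0, 319.5], [0.0, 452.3, 201.5], [0.0, 0.0, 1.0]] [[0.995, -0.101, -0.019, -0.605], [-0.08, -0.651, -0.755, -0.055], [0.064, 0.753, -0.655, 1.289], [0.0, 0.0, 0.0, 1.0]]
tray [(0.85, [304.0, 159.0])]
blue_end [(0.55, [257.0, 150.0])]
white_end [(0.91, [344.0, 152.0]), (0.55, [266.0, 242.0])]
divider_tab [(0.66, [288.0, 142.0])]
pad [(0.64, [276.0, 283.0])]
dropper_bottle [(0.98, [323.0, 275.0])]
long_1 [(0.97, [341.0, 213.0]), (0.96, [269.0, 246.0]), (0.56, [270.0, 198.0])]
short_1 [(0.97, [268.0, 218.0]), (0.89, [341.0, 242.0]), (0.7, [329.0, 193.0])]
tape_roll [(0.84, [389.0, 223.0])]
sticky_notes [(0.69, [309.0, 342.0]), (0.64, [342.0, 236.0])]
1.1 [ 0.22567523 -0.50154449  0.24527331] [[-9.11945140e-01 -4.10312148e-01 -5.15118205e-05]
 [-4.10312150e-01  9.11945140e-01  3.49752330e-05]
 [ 3.26251914e-05  5.30314195e-05 -9.99999998e-01]]
```

```bash
python3 - <<'E'
import cv2,numpy as np
a=cv2.imread("pics/scene0.png")[120:340,130:450]; b=cv2.imread("pics/side0.png")[100:370,200:440]
cv2.imwrite("pics/ca.png",cv2.resize(a,None,fx=2.5,fy=2.5,interpolation=3)); cv2.imwrite("pics/cb.png",cv2.resize(b,None,fx=2.2,fy=2.2,interpolation=3))
E
```

```text
(no output)
```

View pics/ca.png

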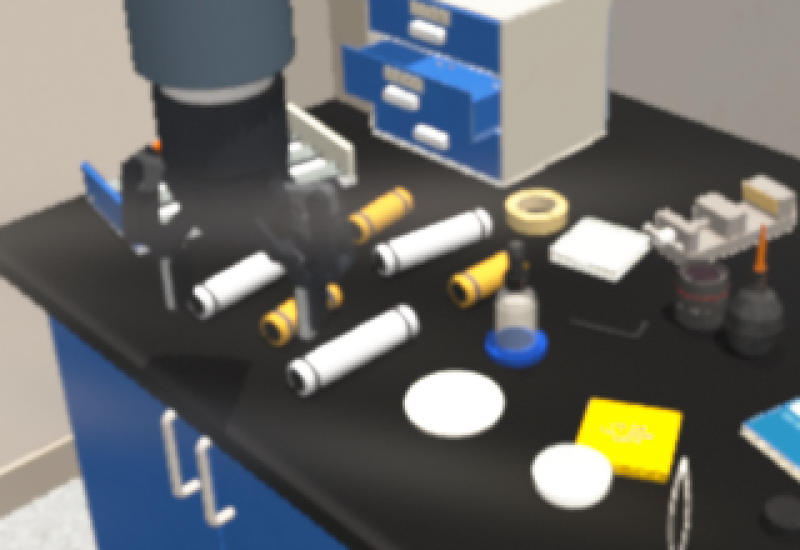

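View pics/cb.png

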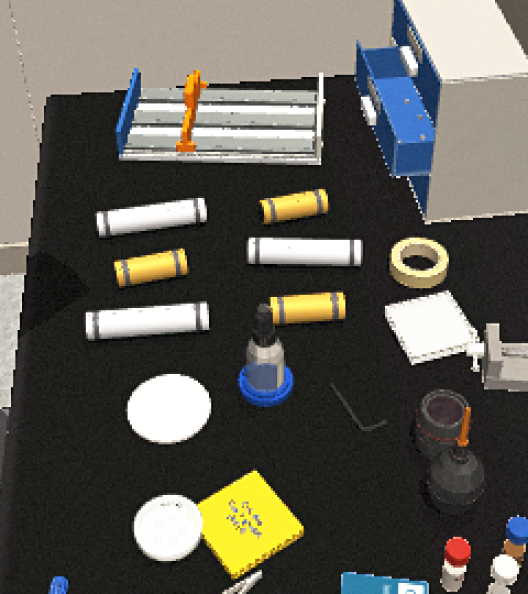

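Both views show six tubes: three long white ones (side view about (269,198), (341,213), (268,246)) and three short brass ones ((333,193), (268,221), (340,240)). The tray is at the top, with the divider left of its middle. The large plain disc at side (277,285) is the pad, and the bottle is at (321,272). Next I'll triangulate these points.

```bash
cat > h.py <<'E'
from rig import r,vision,spotter,hand_in
import cv2,numpy as np
def ray(cam,px,info=None):
    i=info or vision.camera_info(cam);T=np.array(i["camera_from_world"]);K=np.array(i["camera_matrix"])
    R=T[:3,:3];o=-R.T@T[:3,3];d=R.T@np.linalg.inv(K)@np.array([px[0],px[1],1.]);return o,d/np.linalg.norm(d)
def onz(cam,px,z,info=None):
    o,d=ray(cam,px,info);return o+d*(z-o[2])/d[2]
def tri(rays):
    A=0;b=0
    for o,d in rays:
        P=np.eye(3)-np.outer(d,d);A=A+P;b=b+P@o
    x=np.linalg.solve(A,b);return x,max(np.linalg.norm((np.eye(3)-np.outer(d,d))@(x-o)) for o,d in rays)
def proj(cam,p,info=None):
    i=info or vision.camera_info(cam);c=np.array(i["camera_from_world"])@np.append(p,1);u=np.array(i["camera_matrix"])@c[:3];return u[:2]/u[2]
def tubes(cam,name,z=.015,info=None):
    out=[]
    for d in spotter.outline_of(cam,name):
        if d["score"]<.3: continue
        ys,xs=np.nonzero(d["region"])
        if len(xs)<60: continue
        p=np.c_[xs,ys].astype(float);c=p.mean(0);v=np.linalg.svd(p-c,full_matrices=False)[2][0]
        t=(p-c)@v;a,b=onz(cam,c+v*t.min(),z,info),onz(cam,c+v*t.max(),z,info);u=b-a
        m=onz(cam,c,z,info)
        out.append((round(d["score"],2),np.round(c).tolist(),np.round(m[:2],3).tolist(),np.round(((a+b)/2)[:2],3).tolist(),round(np.linalg.norm(u),3),round(np.degrees(np.arctan2(u[1],u[0]))%180,1)))
    return out
E
python3 - <<'E'
from h import *
for c in("scene","side"):
    vision.capture(c)
    o=ray(c,(0,0))[0];print(c,o.round(2))
    for n in("long_1","short_1"):
        for t in tubes(c,n): print(n,*t)
A={}
f=lambda n,a,b:print(n,*[np.round(q,4) for q in tri([ray("scene",a),ray("side",b)])])
f("white?",(257,178),(344,152));f("blue",(177,200),(257,150));f("pad",(311,281),(276.5,285.5))
f("tape",(346,207),(389,223))
print("tray",onz("side",(304,159),0),onz("side",(288,142),.06),onz("side",(344,152),.03),onz("side",(257,150),.03))
for d in spotter.outline_of("side","pad"): ys,xs=np.nonzero(d["region"]);print(d["score"],xs.mean(),ys.mean(),onz("side",(xs.mean(),ys.mean()),.006),d["extent"])
print("bottle",onz("side",(323,275),0),onz("scene",(335,256),0),onz("side",(389,223),0),onz("side",(314,337),0.01))
E
```

```text
scene [-0.14 -1.08  0.69]
long_1 0.97 [223.0, 234.0] [0.435, -0.152] [0.438, -0.152] 0.11 5.3
long_1 0.87 [271.0, 260.0] [0.448, -0.32] [0.45, -0.32] 0.144 179.8
long_1 0.85 [303.0, 216.0] [0.63, -0.232] [0.63, -0.232] 0.143 171.9
short_1 0.67 [321.0, 232.0] [0.607, -0.32] [0.611, -0.319] 0.087 6.8
short_1 0.58 [245.0, 249.0] [0.433, -0.242] [0.45, -0.241] 0.092 3.9
short_1 0.53 [281.0, 206.0] [0.628, -0.149] [0.628, -0.149] 0.1 10.2
short_1 0.31 [224.0, 189.0] [0.578, 0.044] [0.566, 0.048] 0.312 163.4
side [ 0.51 -1.07  0.79]
long_1 0.8 [265.0, 246.0] [0.448, -0.318] [0.449, -0.318] 0.133 179.0
long_1 0.66 [267.0, 199.0] [0.454, -0.147] [0.456, -0.147] 0.131 7.2
long_1 0.56 [338.0, 214.0] [0.632, -0.229] [0.632, -0.229] 0.132 170.9
long_1 0.56 [286.0, 149.0] [0.515, 0.077] [0.514, 0.076] 0.187 82.7
short_1 0.77 [333.0, 193.0] [0.63, -0.147] [0.631, -0.147] 0.084 9.8
short_1 0.69 [268.0, 221.0] [0.456, -0.235] [0.456, -0.235] 0.082 8.9
short_1 0.56 [340.0, 239.0] [0.625, -0.318] [0.625, -0.318] 0.08 1.2
white? [0.685  0.0285 0.02  ] 0.0028
blue [0.4297 0.0477 0.0383] 0.0014
pad [ 4.695e-01 -4.276e-01  1.000e-04] 0.0001
tape [ 0.7563 -0.2668  0.0046] 0.0001
tray [0.56562325 0.04100123 0.        ] [0.52180597 0.04758877 0.06      ] [0.68297229 0.01914079 0.03      ] [0.42841906 0.06243205 0.03      ]
0.7 276.1041445270988 285.2433581296493 [ 0.46900788 -0.43166724  0.006     ] [258.8, 266.6, 298.2, 303.0]
0.52 339.38837209302324 239.6627906976744 [ 0.6250187  -0.31065639  0.006     ] [323.7, 231.7, 357.7, 248.3]
bottle [ 0.57450605 -0.40999542  0.        ] [ 0.57405389 -0.39976268  0.        ] [ 7.57766061e-01 -2.61874405e-01  1.11022302e-16] [ 0.53955618 -0.57155342  0.01      ]
```

```bash
cat >> h.py <<'E'
from scipy.spatial.transform import Rotation as Ro
def down(yaw): # tool x at azimuth yaw, z down
    a=np.radians(yaw);x=np.array([np.cos(a),np.sin(a),0]);z=np.array([0,0,-1.]);return np.c_[x,np.cross(z,x),z]
def go(p,yaw,base=None):
    s=r.sense();R0=np.array(s["tool_rot"]) if base is None else down(base[1]);p0=np.array(s["tcp_pos"]) if base is None else np.array(base[0])
    d=R0.T@(np.array(p)-p0);w=np.degrees(Ro.from_matrix(R0.T@down(yaw)).as_rotvec())
    print("go",np.round(d,4).tolist(),np.round(w,2).tolist(),"at",np.round(p0,4).tolist(),round(s["clock"],1))
E
python3 - <<'E'
from h import *
go([.55,.0,.3],180)
i=vision.camera_info("wrist");T=np.array(i["camera_from_world"]);R=np.array(r.sense()["tool_rot"])
print(np.round(i["camera_matrix"],1).tolist(),(R.T@(-T[:3,:3].T@T[:3,3]-r.sense()["tcp_pos"])).round(3),(T[:3,:3]@R).round(2).tolist())
E
```

```text
go [-0.5015, 0.3243, -0.0547] [-0.0, -0.0, 24.23] at [0.2257, -0.5016, 0.2453] 1.4
[[332.4, 0.0, 315.8], [0.0, 332.4, 203.0], [0.0, 0.0, 1.0]] [ 0.069  0.001 -0.128] [[0.0, 1.0, 0.0], [-0.96, 0.0, -0.27], [-0.27, -0.0, 0.96]]
```

{"method": "step_arm", "body": {"moves": [1,-0.04,0.026,-0.007,0,0,3,1,-0.08,0.052,-0.014,0,0,6,1,-0.12,0.078,-0.02,0,0,9,1,-0.16,0.104,-0.027,0,0,12,1,-0.2,0.13,-0.033,0,0,15,1,-0.24,0.156,-0.04,0,0,18,1,-0.28,0.182,-0.047,0,0,21,1,-0.32,0.208,-0.055,0,0,24.2]}}

```text
clock: 2.25
tcp_pos: [0.4328, -0.1787, 0.3008]
tool_rot: [[-1.0, 0.002, 0.001], [0.002, 1.0, -0.0], [-0.001, -0.0, -1.0]]
contact_force: [1.1, -1.2, -0.6]
width: 0.0854
gripper_force: 0.0
```

```bash
python3 - <<'E'
from h import *
go([.55,.0,.3],180); print(r.sense()["qpos"])
E
```

```text
go [-0.117, 0.1789, 0.0009] [-0.0, 0.03, -0.09] at [0.4328, -0.1787, 0.3008] 2.2
[-5.55020027e-02  7.96296311e-02  3.38718452e-02  5.29364062e-05
 -1.52446292e+00 -1.51690040e+00]
```

{"method": "step_arm", "body": {"moves": [1,-0.02,0.03,0,0,0,0,1,-0.045,0.07,0,0,0,0,1,-0.07,0.11,0,0,0,0,1,-0.095,0.15,0,0,0,0,1,-0.117,0.18,0,0,0,0,1,-0.117,0.18,0,0,0,0,1,-0.117,0.18,0,0,0,0]}}

```text
clock: 2.95
tcp_pos: [0.5493, 0.0001, 0.2998]
tool_rot: [[-1.0, -0.002, -0.001], [-0.002, 1.0, -0.0], [0.001, -0.0, -1.0]]
contact_force: [0.2, -0.8, 0.7]
width: 0.0856
gripper_force: 0.0
```

```bash
python3 - <<'E'
from h import *
i=vision.camera_info("wrist")
im=vision.capture("wrist"); cv2.imwrite("pics/w1.png",im[:,:,::-1]); np.savez("w1.npz",im=im,K=i["camera_matrix"],T=i["camera_from_world"])
s=r.sense();print(s["tcp_pos"],s["qd"])
for n,z in (("tray",0),("blue_end",.03),("white_end",.03),("divider_tab",.06)):
    for d in spotter.spot_point("wrist",n): print(n,d["score"],np.round(d["pixel"]),onz("wrist",d["pixel"],z,i).round(4))
E
```

```text
[ 0.5489846  -0.00067114  0.3002374 ] [-0.01855399 -0.02044336 -0.00484647  0.0025046  -0.00104627 -0.00026699]
tray 0.74 [192.  90.] [ 0.4575 -0.1515  0.    ]
tray 0.69 [354. 171.] [0.5572 0.0497 0.    ]
blue_end 0.81 [374.  69.] [0.4368 0.0652 0.03  ]
white_end 0.82 [334. 269.] [0.6822 0.0242 0.03  ]
divider_tab 0.86 [364. 143.] [0.5155 0.0528 0.06  ]
```

View pics/w1.png

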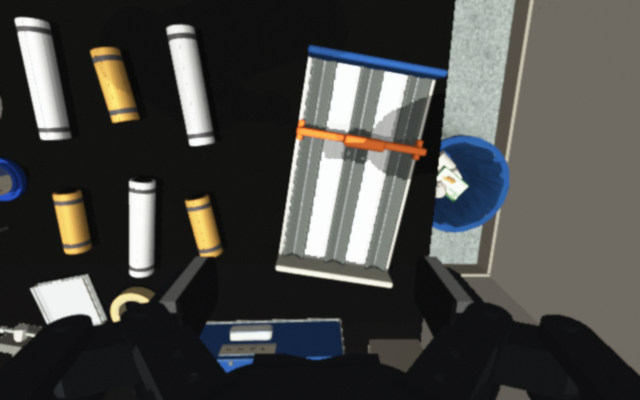

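The wrist view shows the tray at (310-445, 47-286), with blue at the top, white at the bottom and the orange tab at (364,143). All six tubes lie clear of the tray on its left. Now I'll refine the tray pose from the bright strips and check heights against the side view.

```bash
python3 - <<'E'
from h import *
z=np.load("w1.npz");I=dict(camera_matrix=z["K"],camera_from_world=z["T"]);im=z["im"]
for n,a,b in(("tab",(364,143),(288,142)),("white",(334,269),(344,152)),("blue",(374,69),(257,150))):
    print(n,*[np.round(q,4) for q in tri([ray("wrist",a,I),ray("side",b)])])
m=(im.min(2)>200).astype(np.uint8);m[:, :275]=0;m[:,440:]=0;m[300:]=0
n,l,st,c=cv2.connectedComponentsWithStats(m)
P=[]
for k in range(1,n):
    if st[k,4]<150: continue
    ys,xs=np.nonzero(l==k);w=np.array([onz("wrist",(x,y),.02,I)[:2] for x,y in zip(xs,ys)])
    q=w.mean(0);v=np.linalg.svd(w-q,full_matrices=False)[2][0];t=(w-q)@v;e=(w-q)@[-v[1],v[0]]
    print(st[k].tolist(),q.round(4),"ang",round(np.degrees(np.arctan(v[1]/v[0])),2),"len",round(np.ptp(t),4),"wid",round(np.ptp(e),4))
i=vision.camera_info("wrist")
# orange centre
hsv=cv2.cvtColor(im,cv2.COLOR_RGB2HSV);o=(hsv[:,:,0]<16)&(hsv[:,:,1]>180)&(hsv[:,:,2]>120);o[:,:280]=0;o[:,440:]=0
ys,xs=np.nonzero(o);print("orange",xs.mean(),ys.mean())
for n,zz in(("long_1",.015),("short_1",.015)):
    for t in [tuple(t) for t in tubes("wrist",n,zz,I)]: print(n,*t)
E
```

```text
tab [0.5189 0.054  0.0554] 0.003
white [0.6842 0.0249 0.0262] 0.0004
blue [0.4322 0.0656 0.0275] 0.0041
[300, 58, 11, 61, 222] [ 0.457  -0.0122] ang -9.23 len 0.0671 wid 0.0053
[327, 63, 34, 69, 1490] [0.4658 0.0322] ang -9.29 len 0.0735 wid 0.0273
[373, 72, 35, 56, 996] [0.4637 0.0867] ang -20.0 len 0.0665 wid 0.0321
[280, 140, 19, 113, 352] [ 0.5814 -0.0329] ang -9.42 len 0.1493 wid 0.0052
[305, 152, 38, 105, 2065] [0.599  0.0099] ang -9.28 len 0.1379 wid 0.0272
[346, 160, 39, 104, 2040] [0.6094 0.0637] ang -8.73 len 0.1388 wid 0.0287
[387, 180, 23, 88, 150] [0.6186 0.1072] ang -9.47 len 0.1213 wid 0.0022
[276, 266, 116, 21, 448] [0.6987 0.0252] ang 80.61 len 0.1589 wid 0.0058
orange 371.7673913043478 142.77173913043478
long_1 0.74 [42.0, 77.0] [0.445, -0.319] [0.448, -0.319] 0.137 1.1
long_1 0.72 [141.0, 226.0] [0.629, -0.23] [0.632, -0.23] 0.14 171.7
long_1 0.57 [190.0, 83.0] [0.451, -0.147] [0.455, -0.147] 0.136 6.3
short_1 0.89 [115.0, 84.0] [0.452, -0.236] [0.453, -0.236] 0.087 10.9
short_1 0.71 [72.0, 221.0] [0.622, -0.32] [0.624, -0.32] 0.088 179.5
short_1 0.61 [203.0, 224.0] [0.626, -0.148] [0.629, -0.147] 0.087 9.1
```

```bash
python3 - <<'E'
from h import *
z=np.load("w1.npz");I=dict(camera_matrix=z["K"],camera_from_world=z["T"]);im=z["im"][:,:,::-1]
a=np.radians(-9.35);u=np.array([np.cos(a),np.sin(a)]);v=np.array([-u[1],u[0]])
C=.5440*u+.1348*v;print(C)
S=4;big=cv2.resize(im[35:300,265:460],None,fx=3,fy=2.2*0+3,interpolation=2)
big=cv2.resize(im[40:300,265:460],None,fx=S,fy=S,interpolation=2)[:, :]
def L(p,q,col):
    f=lambda t:tuple(int(k) for k in ((proj("wrist",np.append(C+u*t[0]+v*t[1],t[2]),I)-[265,40]+.5)*S))
    cv2.line(big,f(p),f(q),col,1)
for y in(-44,-12,12,44): L((-.125,y/1e3,.02),(.125,y/1e3,.02),(0,0,255))
for x in(-.125,.125,-.133,.133): L((x,-.076,.048),(x,.076,.048),(0,255,0))
for x in(.125,): L((x,-.076,.02),(x,.076,.02),(255,0,255))
cv2.imwrite("pics/ov.png",cv2.resize(big,None,fx=.57,fy=.57,interpolation=3))
E
```

```text
[0.55867286 0.04462815]
```

View pics/ov.png

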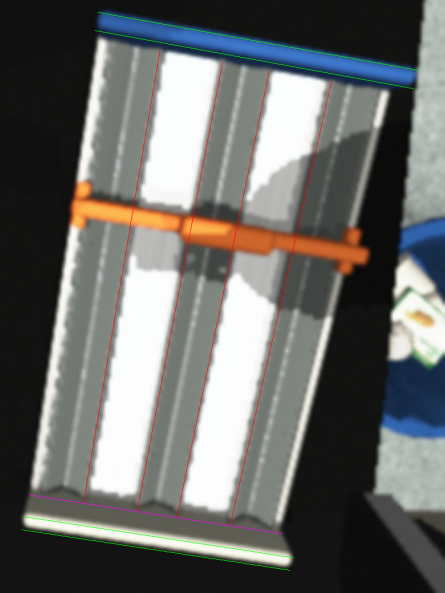

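The overlay of the tray pose, centre (0.5587, 0.0446) and yaw -9.35°, matches the walls and strips closely. The divider is at about -0.044, so it needs about +69 mm.

```bash
cat >> h.py <<'E'
C=np.array([.5587,.0446]);YT=-9.35;U=np.array([np.cos(np.radians(YT)),np.sin(np.radians(YT))]);V=np.array([-U[1],U[0]])
def tray(x,y): return C+U*x+V*y
E
python3 - <<'E'
from h import *
p=[.5154,.052]
go([*p,.14],-99.35); go([*p,.06],-99.35,([*p,.14],-99.35))
E
```

```text
go [0.0335, 0.0532, 0.1607] [-0.02, 0.04, -80.68] at [0.5488, -0.0012, 0.3007] 3.3
go [0.0, 0.0, 0.08] [0.0, 0.0, 0.0] at [0.5154, 0.052, 0.14] 3.3
```

{"method": "step_arm", "body": {"moves": [1,0.004,0.007,0.02,0,0,-8.5,1,0.008,0.013,0.04,0,0,-17,1,0.012,0.02,0.06,0,0,-25.5,1,0.016,0.026,0.08,0,0,-34,1,0.02,0.033,0.1,0,0,-42.5,1,0.024,0.04,0.12,0,0,-51,1,0.03,0.047,0.14,0,0,-59.5,1,0.0335,0.053,0.16,0,0,-68]}}

```text
clock: 4.1
tcp_pos: [0.5151, 0.0523, 0.1398]
tool_rot: [[-0.369, -0.929, 0.001], [-0.929, 0.369, 0.0], [-0.0, -0.0, -1.0]]
contact_force: [0.1, -0.2, -0.3]
width: 0.0854
gripper_force: 0.0
```

{"method": "step_arm", "body": {"moves": [1,0,0,0,0,0,-8.5,1,0,0,0,0,0,-12.65,1,0,0,0,0,0,-12.65,1,0,0,0,0,0,-12.65]}}

```text
clock: 4.5
tcp_pos: [0.5156, 0.0522, 0.1405]
tool_rot: [[-0.165, -0.986, 0.0], [-0.986, 0.165, 0.0], [-0.0, -0.0, -1.0]]
contact_force: [1.1, 0.3, 0.7]
width: 0.0849
gripper_force: 0.0
```

```bash
python3 - <<'E'
from h import *
p=[.5154,.052]
go([*p,.06],-99.35)
E
```

```text
go [0.0003, 0.0002, 0.0805] [-0.02, 0.01, -0.12] at [0.5156, 0.0522, 0.1405] 4.5
```

{"method": "step_arm", "body": {"moves": [1,0,0,0.03,0,0,0,1,0,0,0.055,0,0,0,1,0,0,0.072,0,0,0,1,0,0,0.08,0,0,0,1,0,0,0.08,0,0,0,-1,0,0,0.08,0,0,0,-1,0,0,0.08,0,0,0,-1,0,0,0.08,0,0,0], "force": 40}}

```text
clock: 5.3
tcp_pos: [0.5162, 0.0527, 0.0612]
tool_rot: [[-0.162, -0.987, 0.002], [-0.987, 0.162, 0.001], [-0.001, -0.002, -1.0]]
contact_force: [0.1, -0.3, 0.5]
width: 0.0436
gripper_force: 0.0
```

{"method": "step_arm", "body": {"moves": [-1,0,0,0,0,0,0,-1,0,0,0,0,0,0,-1,0,0,0,0,0,0,-1,0,0,0,0,0,0]}}

```text
clock: 5.7
tcp_pos: [0.5157, 0.0525, 0.0607]
tool_rot: [[-0.162, -0.987, 0.001], [-0.987, 0.162, 0.0], [-0.0, -0.001, -1.0]]
contact_force: [-0.7, 0.6, 5.4]
width: 0.0113
gripper_force: 40.9
```

{"method": "step_arm", "body": {"moves": [-1,0,-0.01,0,0,0,0,-1,0,-0.022,0,0,0,0,-1,0,-0.034,0,0,0,0,-1,0,-0.046,0,0,0,0,-1,0,-0.058,0,0,0,0,-1,0,-0.0685,0,0,0,0,-1,0,-0.0685,0,0,0,0,-1,0,-0.0685,0,0,0,0]}}

```text
clock: 6.5
tcp_pos: [0.5846, 0.0411, 0.0607]
tool_rot: [[-0.162, -0.987, 0.002], [-0.987, 0.162, -0.0], [-0.0, -0.002, -1.0]]
contact_force: [2.8, -1.2, 2.7]
width: 0.0111
gripper_force: 40.8
```

{"method": "step_arm", "body": {"moves": [1,0,0,0,0,0,0,1,0,0,0,0,0,0,1,0,0,0,0,0,0,1,0,0,-0.03,0,0,0,1,0,0,-0.07,0,0,0,1,0,0,-0.11,0,0,0,1,0,0,-0.13,0,0,0,1,0,0,-0.14,0,0,0]}}

```text
clock: 7.3
tcp_pos: [0.5837, 0.0417, 0.2027]
tool_rot: [[-0.162, -0.987, 0.004], [-0.987, 0.162, 0.001], [-0.002, -0.003, -1.0]]
contact_force: [1.0, -0.0, -0.4]
width: 0.0853
gripper_force: 0.0
```

```bash
python3 - <<'E'
from h import *
i=vision.camera_info("wrist")
im=vision.capture("wrist"); cv2.imwrite("pics/w2.png",im[:,:,::-1]); np.savez("w2.npz",im=im,K=i["camera_matrix"],T=i["camera_from_world"])
for d in spotter.spot_point("wrist","divider_tab"): w=onz("wrist",d["pixel"],.06,i)[:2];print(d["score"],w,(w-C)@U,(w-C)@V)
for n in("long_1","short_1"):
    for t in tubes("wrist",n,.015,i): print(n,*t)
go([.455,-.147,.14],180+6.8)
go([.630,-.147,.14],-180+9.5)
E
```

```text
0.86 [0.58282711 0.04096741] 0.024396734990254867 0.00033547659022477256
0.39 [0.67222401 0.02270815] 0.11557242718759107 -0.003157330858194376
go [0.2066, 0.0949, 0.059] [0.11, -0.13, 73.87] at [0.5823, 0.0414, 0.1986] 7.5
go [0.1782, -0.0777, 0.0585] [0.11, -0.12, 71.17] at [0.5823, 0.0414, 0.1986] 7.5
```

```bash
cat > plan.py <<'E'
from h import *
T=dict(Lb=(.455,-.147,6.8,-.052,.056),Sa=(.630,-.147,9.5,.077,.056),Lc=(.632,-.230,-8.7,-.052,0),Sb=(.4555,-.2355,9.8,.077,0),La=(.4485,-.3185,0,-.052,-.056),Sc=(.625,-.3185,0.5,.077,-.056))
def plan(n):
    x,y,a,tx,ty=T[n];q=tray(tx,ty)
    A=([x,y,.12],180+a);D=([x,y,.018],180+a);Up=([x,y,.14],180+a);O=([*q,.14],170.65);P=([*q,.0345],170.65)
    print(n,q.round(4));go(*A);go(*D,A);go(*O,Up)
plan(__import__("sys").argv[1])
E
python3 plan.py Lb
```

```text
Lb [0.5165 0.1083]
go [0.2065, 0.0949, 0.079] [0.11, -0.13, 73.87] at [0.5823, 0.0414, 0.1986] 7.5
go [0.0, 0.0, 0.102] [0.0, 0.0, 0.0] at [0.455, -0.147, 0.12] 7.5
go [-0.0913, 0.2462, 0.0] [0.0, 0.0, 16.15] at [0.455, -0.147, 0.14] 7.5
```

{"method": "step_arm", "body": {"moves": [1,0.024,0.011,0.009,0,0,8.4,1,0.048,0.022,0.018,0,0,16.8,1,0.072,0.033,0.027,0,0,25.2,0.4,0.096,0.044,0.036,0,0,33.6,0.4,0.12,0.055,0.045,0,0,42,0.4,0.146,0.066,0.055,0,0,50.4,0.4,0.172,0.078,0.065,0,0,58.8,0.4,0.2065,0.095,0.079,0,0,67.2]}}

```text
clock: 8.3
tcp_pos: [0.4548, -0.1475, 0.1195]
tool_rot: [[-0.974, -0.228, -0.002], [-0.228, 0.974, 0.0], [0.002, 0.001, -1.0]]
contact_force: [0.8, -0.1, 0.4]
width: 0.0596
gripper_force: 0.0
```

{"method": "step_arm", "body": {"moves": [0.4,0,0,0,0,0,6.7,0.4,0,0,0,0,0,6.7,0.4,0,0,0,0,0,6.7]}}

```text
clock: 8.6
tcp_pos: [0.4557, -0.1469, 0.1205]
tool_rot: [[-0.993, -0.121, -0.002], [-0.121, 0.993, 0.0], [0.002, 0.0, -1.0]]
contact_force: [1.1, 0.2, -0.4]
width: 0.0596
gripper_force: 0.0
```

```bash
python3 - <<'E'
from h import *
go([.455,-.147,.018],186.8)
E
```

```text
go [0.0005, -0.0001, 0.1025] [0.01, -0.09, 0.16] at [0.4557, -0.1469, 0.1205] 8.6
```

{"method": "step_arm", "body": {"moves": [0.4,0,0,0.035,0,0,0,0.4,0,0,0.07,0,0,0,0.4,0,0,0.09,0,0,0,0.4,0,0,0.102,0,0,0,0.4,0,0,0.102,0,0,0,-1,0,0,0.102,0,0,0,-1,0,0,0.102,0,0,0,-1,0,0,0.102,0,0,0], "force": 40}}

```text
clock: 9.4
tcp_pos: [0.457, -0.1469, 0.0204]
tool_rot: [[-0.993, -0.119, 0.002], [-0.119, 0.993, -0.0], [-0.002, -0.0, -1.0]]
contact_force: [0.1, 1.4, 3.6]
width: 0.0285
gripper_force: 39.4
```

{"method": "step_arm", "body": {"moves": [-1,0,0,0,0,0,0,-1,0,0,-0.02,0,0,0,-1,0,0,-0.05,0,0,0,-1,0,0,-0.09,0,0,0,-1,0,0,-0.122,0,0,0,-1,0,0,-0.122,0,0,0]}}

```text
clock: 10.0
tcp_pos: [0.4587, -0.1475, 0.146]
tool_rot: [[-0.993, -0.119, 0.009], [-0.119, 0.993, -0.001], [-0.009, -0.002, -1.0]]
contact_force: [0.8, 0.7, -1.3]
width: 0.0288
gripper_force: 39.8
```

{"method": "step_arm", "body": {"moves": [-1,-0.008,0.022,0,0,0,2,-1,-0.024,0.062,0,0,0,5,-1,-0.04,0.105,0,0,0,8,-1,-0.056,0.15,0,0,0,11,-1,-0.072,0.195,0,0,0,14,-1,-0.086,0.23,0,0,0,16.15,-1,-0.0913,0.246,0,0,0,16.15,-1,-0.0913,0.246,0,0,0,16.15]}}

```text
clock: 10.8
tcp_pos: [0.5173, 0.1098, 0.1401]
tool_rot: [[-0.987, 0.16, -0.002], [0.16, 0.987, -0.0], [0.002, -0.001, -1.0]]
contact_force: [-0.1, -1.0, -2.1]
width: 0.0282
gripper_force: 39.8
```

```bash
python3 - <<'E'
from h import *
vision.capture("wrist");go([*tray(-.052,.056),.034],170.65); s=r.sense();print(s["tool_rot"][2])
i=vision.camera_info("wrist")
for t in tubes("wrist","long_1",.14,i): print(*t)
E
```

```text
go [0.0003, -0.0001, 0.1063] [-0.05, -0.1, 0.08] at [0.517, 0.1084, 0.1403] 10.8
[ 1.76034746e-03 -8.93108545e-04 -9.99998052e-01]
0.85 [316.0, 232.0] [0.497, 0.112] [0.505, 0.111] 0.108 169.9
0.66 [2.0, 392.0] [0.553, -0.049] [0.552, -0.049] 0.011 164.1
```

{"method": "step_arm", "body": {"moves": [-1,0,0,0.035,0,0,0,-1,0,0,0.07,0,0,0,-1,0,0,0.092,0,0,0,-1,0,0,0.102,0,0,0,-1,0,0,0.106,0,0,0,-1,0,0,0.106,0,0,0,-1,0,0,0.106,0,0,0]}}

```text
clock: 11.6
tcp_pos: [0.5181, 0.1077, 0.0361]
tool_rot: [[-0.987, 0.163, 0.001], [0.163, 0.987, 0.0], [-0.001, 0.001, -1.0]]
contact_force: [0.1, 0.5, -1.8]
width: 0.0287
gripper_force: 39.8
```

{"method": "step_arm", "body": {"moves": [-0.06,0,0,0,0,0,0,-0.06,0,0,0,0,0,0,-0.06,0,0,0,0,0,0,-0.06,0,0,-0.02,0,0,0,-0.06,0,0,-0.05,0,0,0,0.4,0,0,-0.09,0,0,0,0.4,0,0,-0.106,0,0,0]}}

```text
clock: 12.3
tcp_pos: [0.5194, 0.1085, 0.1454]
tool_rot: [[-0.987, 0.162, 0.006], [0.162, 0.987, 0.002], [-0.006, 0.003, -1.0]]
contact_force: [0.6, -0.1, 0.0]
width: 0.06
gripper_force: 0.0
```

```bash
python3 - <<'E'
from h import *
i=vision.camera_info("wrist");vision.capture("wrist")
for t in tubes("wrist","long_1",.03,i): print(*t, (np.array(t[3])-C)@U,(np.array(t[3])-C)@V)
E
python3 plan.py Sa
```

```text
0.65 [3.0, 377.0] [0.634, -0.193] [0.631, -0.192] 0.037 160.8 0.10977865296051946 -0.22171039072216223
0.64 [315.0, 195.0] [0.513, 0.109] [0.52, 0.108] 0.138 170.6 -0.04848612203374807 0.05627029385144959
0.39 [255.0, 296.0] [0.59, 0.047] [0.588, 0.037] 0.158 79.0 0.030145463068153504 -0.0027388056533081714
Sa [0.6438 0.0873]
go [-0.1506, -0.2344, 0.0247] [0.13, 0.35, -18.85] at [0.5194, 0.1087, 0.1446] 12.4
go [0.0, 0.0, 0.102] [0.0, 0.0, 0.0] at [0.63, -0.147, 0.12] 12.4
go [-0.0523, 0.2289, 0.0] [0.0, 0.0, 18.85] at [0.63, -0.147, 0.14] 12.4
```

{"method": "step_arm", "body": {"moves": [0.4,-0.02,-0.03,0.003,0,0,-3,0.4,-0.04,-0.062,0.006,0,0,-6,0.4,-0.065,-0.1,0.009,0,0,-9,0.4,-0.09,-0.138,0.012,0,0,-12,0.4,-0.115,-0.176,0.015,0,0,-15,0.4,-0.138,-0.21,0.018,0,0,-18,0.4,-0.152,-0.234,0.02,0,0,-18.8,0.4,-0.152,-0.234,0.02,0,0,-18.8]}}

```text
clock: 13.2
tcp_pos: [0.6291, -0.1509, 0.1188]
tool_rot: [[-0.987, -0.16, -0.003], [-0.16, 0.987, -0.0], [0.003, 0.0, -1.0]]
contact_force: [0.6, -0.1, -0.8]
width: 0.0597
gripper_force: 0.0
```

```bash
python3 - <<'E'
from h import *
i=vision.camera_info("wrist");vision.capture("wrist")
for n in("short_1","long_1"):
  for t in tubes("wrist",n,.015,i): print(*t)
go([.63,-.147,.018],189.5)
E
```

```text
0.97 [79.0, 160.0] [0.621, -0.32] [0.623, -0.32] 0.087 0.2
0.73 [320.0, 207.0] [0.627, -0.147] [0.631, -0.147] 0.088 9.2
go [-0.0013, -0.0001, 0.1023] [0.04, -0.09, -0.1] at [0.6289, -0.1472, 0.1203] 13.3
```

{"method": "step_arm", "body": {"moves": [0.4,-0.001,0,0.035,0,0,0,0.4,-0.001,0,0.07,0,0,0,0.4,-0.001,0,0.09,0,0,0,0.4,-0.001,0,0.102,0,0,0,0.4,-0.001,0,0.102,0,0,0,-1,-0.001,0,0.102,0,0,0,-1,-0.001,0,0.102,0,0,0,-1,-0.001,0,0.102,0,0,0]}}

```text
clock: 14.15
tcp_pos: [0.6318, -0.1475, 0.0213]
tool_rot: [[-0.986, -0.164, 0.004], [-0.164, 0.986, -0.0], [-0.003, -0.001, -1.0]]
contact_force: [-0.4, 0.6, 5.1]
width: 0.0284
gripper_force: 39.7
```

{"method": "step_arm", "body": {"moves": [-1,0,0,0,0,0,0,-1,0,0,-0.02,0,0,0,-1,0,0,-0.05,0,0,0,-1,0,0,-0.09,0,0,0,-1,0,0,-0.122,0,0,0,-1,0,0,-0.122,0,0,0]}}

```text
clock: 14.75
tcp_pos: [0.6332, -0.1481, 0.1475]
tool_rot: [[-0.986, -0.164, 0.01], [-0.164, 0.986, -0.002], [-0.01, -0.003, -1.0]]
contact_force: [-0.2, -0.2, -1.0]
width: 0.0283
gripper_force: 39.7
```

{"method": "step_arm", "body": {"moves": [-1,-0.005,0.021,0,0,0,3,-1,-0.013,0.058,0,0,0,6,-1,-0.022,0.098,0,0,0,9,-1,-0.032,0.14,0,0,0,12,-1,-0.042,0.182,0,0,0,15,-1,-0.05,0.215,0,0,0,18,-1,-0.0523,0.229,0,0,0,18.9,-1,-0.0523,0.229,0,0,0,18.9]}}

```text
clock: 15.55
tcp_pos: [0.644, 0.0894, 0.1402]
tool_rot: [[-0.987, 0.162, -0.002], [0.162, 0.987, 0.0], [0.002, 0.0, -1.0]]
contact_force: [0.3, 0.2, -1.5]
width: 0.0283
gripper_force: 39.8
```

```bash
python3 - <<'E'
from h import *
vision.capture("wrist");go([*tray(.077,.056),.034],170.65)
E
```

```text
go [-0.0, -0.0006, 0.1064] [-0.02, -0.08, -0.02] at [0.644, 0.0879, 0.1404] 15.6
```

{"method": "step_arm", "body": {"moves": [-1,0,0,0.035,0,0,0,-1,0,0,0.07,0,0,0,-1,0,0,0.092,0,0,0,-1,0,0,0.102,0,0,0,-1,0,0,0.106,0,0,0,-1,0,0,0.106,0,0,0,-1,0,0,0.106,0,0,0]}}

```text
clock: 16.3
tcp_pos: [0.6451, 0.0866, 0.0361]
tool_rot: [[-0.986, 0.165, 0.002], [0.165, 0.986, 0.0], [-0.001, 0.001, -1.0]]
contact_force: [0.5, 0.6, 0.9]
width: 0.0283
gripper_force: 39.8
```

{"method": "step_arm", "body": {"moves": [-0.06,0,0,0,0,0,0,-0.06,0,0,0,0,0,0,-0.06,0,0,0,0,0,0,-0.06,0,0,-0.02,0,0,0,-0.06,0,0,-0.05,0,0,0,0.4,0,0,-0.09,0,0,0,0.4,0,0,-0.106,0,0,0,0.4,0,0,-0.106,0,0,0]}}

```text
clock: 17.1
tcp_pos: [0.6464, 0.0873, 0.1453]
tool_rot: [[-0.986, 0.164, 0.007], [0.164, 0.986, 0.001], [-0.006, 0.003, -1.0]]
contact_force: [-0.6, 0.7, -0.3]
width: 0.0596
gripper_force: 0.0
```

```bash
cat > chk.py <<'E'
from h import *
i=vision.camera_info("wrist");vision.capture("wrist")
for n in("long_1","short_1"):
  for t in tubes("wrist",n,.03,i): print(n,*t,"tray",np.round([(np.array(t[3])-C)@U,(np.array(t[3])-C)@V],4))
E
python3 chk.py; python3 plan.py Lc
```

```text
long_1 0.59 [314.0, 56.0] [0.544, 0.104] [0.547, 0.104] 0.071 170.8 tray [-0.0212  0.0567]
short_1 0.62 [314.0, 195.0] [0.641, 0.088] [0.644, 0.087] 0.086 170.6 tray [0.0773 0.0557]
Lc [0.5074 0.053 ]
go [-0.0405, -0.3146, 0.0203] [-0.02, -0.1, -0.79] at [0.6439, 0.087, 0.1403] 17.2
go [0.0, 0.0, 0.102] [0.0, 0.0, 0.0] at [0.632, -0.23, 0.12] 17.2
go [0.166, 0.2609, 0.0] [0.0, 0.0, 0.65] at [0.632, -0.23, 0.14] 17.2
```

{"method": "step_arm", "body": {"moves": [0.4,-0.004,-0.03,0.003,0,0,0,0.4,-0.01,-0.076,0.006,0,0,0,0.4,-0.016,-0.124,0.009,0,0,0,0.4,-0.022,-0.172,0.012,0,0,0,0.4,-0.028,-0.22,0.015,0,0,0,0.4,-0.034,-0.268,0.018,0,0,-0.8,0.4,-0.039,-0.303,0.02,0,0,-0.8,0.4,-0.0405,-0.3145,0.02,0,0,-0.8]}}

```text
clock: 18.05
tcp_pos: [0.6309, -0.2333, 0.1189]
tool_rot: [[-0.988, 0.155, -0.004], [0.155, 0.988, 0.0], [0.004, -0.0, -1.0]]
contact_force: [0.6, 0.8, 0.5]
width: 0.0597
gripper_force: 0.0
```

{"method": "step_arm", "body": {"moves": [0.4,0,0,0,0,0,0,0.4,0,0,0,0,0,0]}}

```text
clock: 18.25
tcp_pos: [0.6324, -0.2292, 0.1203]
tool_rot: [[-0.989, 0.151, -0.002], [0.151, 0.989, 0.001], [0.002, 0.0, -1.0]]
contact_force: [-0.2, 0.5, -0.2]
width: 0.0598
gripper_force: 0.0
```

```bash
python3 - <<'E'
from h import *
i=vision.camera_info("wrist");vision.capture("wrist")
for t in tubes("wrist","long_1",.015,i): print(*t)
go([.632,-.23,.018],171.3)
E
```

```text
0.84 [145.0, 29.0] [0.499, -0.318] [0.498, -0.319] 0.044 22.7
0.6 [315.0, 200.0] [0.627, -0.229] [0.634, -0.23] 0.138 171.5
go [0.0005, -0.0017, 0.103] [0.01, -0.03, 0.11] at [0.6328, -0.2285, 0.121] 18.4
```

{"method": "step_arm", "body": {"moves": [0.4,-0.001,-0.001,0.035,0,0,0,0.4,-0.001,-0.001,0.07,0,0,0,0.4,-0.001,-0.001,0.09,0,0,0,0.4,-0.001,-0.001,0.102,0,0,0,0.4,-0.001,-0.001,0.102,0,0,0,-1,-0.001,-0.001,0.102,0,0,0,-1,-0.001,-0.001,0.102,0,0,0,-1,-0.001,-0.001,0.102,0,0,0]}}

```text
clock: 19.15
tcp_pos: [0.6348, -0.2311, 0.0213]
tool_rot: [[-0.989, 0.15, 0.004], [0.15, 0.989, -0.001], [-0.004, -0.0, -1.0]]
contact_force: [-0.1, 0.5, 3.9]
width: 0.0284
gripper_force: 39.7
```

{"method": "step_arm", "body": {"moves": [-1,0,0,0,0,0,0,-1,0,0,-0.02,0,0,0,-1,0,0,-0.05,0,0,0,-1,0,0,-0.09,0,0,0,-1,0,0,-0.122,0,0,0,-1,0,0,-0.122,0,0,0]}}

```text
clock: 19.75
tcp_pos: [0.6361, -0.2321, 0.1476]
tool_rot: [[-0.989, 0.151, 0.01], [0.151, 0.989, -0.003], [-0.01, -0.002, -1.0]]
contact_force: [0.3, -0.9, -1.9]
width: 0.0282
gripper_force: 39.7
```

{"method": "step_arm", "body": {"moves": [-1,0.012,0.02,0,0,0,0,-1,0.036,0.057,0,0,0,0.3,-1,0.061,0.096,0,0,0,0.6,-1,0.087,0.137,0,0,0,0.6,-1,0.113,0.178,0,0,0,0.6,-1,0.138,0.217,0,0,0,0.6,-1,0.16,0.25,0,0,0,0.6,-1,0.166,0.261,0,0,0,0.6]}}

```text
clock: 20.55
tcp_pos: [0.5067, 0.0546, 0.1409]
tool_rot: [[-0.987, 0.159, -0.001], [0.159, 0.987, 0.001], [0.001, 0.001, -1.0]]
contact_force: [0.0, 0.1, -0.8]
width: 0.0281
gripper_force: 39.8
```

```bash
python3 - <<'E'
from h import *
vision.capture("wrist");go([*tray(-.052,0),.034],170.65)
E
```

```text
go [-0.0006, -0.0019, 0.107] [0.05, -0.05, 0.23] at [0.5071, 0.0549, 0.141] 20.6
```

{"method": "step_arm", "body": {"moves": [-1,0,-0.001,0.035,0,0,0.2,-1,0,-0.001,0.07,0,0,0.2,-1,0,-0.001,0.092,0,0,0.2,-1,0,-0.001,0.102,0,0,0.2,-1,0,-0.001,0.106,0,0,0.2,-1,0,-0.001,0.106,0,0,0.2,-1,0,-0.001,0.106,0,0,0.2]}}

```text
clock: 21.3
tcp_pos: [0.5099, 0.0519, 0.0362]
tool_rot: [[-0.986, 0.165, 0.003], [0.165, 0.986, 0.002], [-0.002, 0.002, -1.0]]
contact_force: [-0.7, 4.5, 1.7]
width: 0.0281
gripper_force: 40.4
```

{"method": "step_arm", "body": {"moves": [-0.06,0,0,0,0,0,0,-0.06,0,0,0,0,0,0,-0.06,0,0,0,0,0,0,-0.06,0,0,-0.02,0,0,0,-0.06,0,0,-0.05,0,0,0,0.4,0,0,-0.09,0,0,0,0.4,0,0,-0.106,0,0,0,0.4,0,0,-0.106,0,0,0]}}

```text
clock: 22.1
tcp_pos: [0.5104, 0.0512, 0.1443]
tool_rot: [[-0.986, 0.164, 0.006], [0.164, 0.986, 0.001], [-0.006, 0.002, -1.0]]
contact_force: [0.1, -0.3, -0.4]
width: 0.0597
gripper_force: 0.0
```

```bash
python3 chk.py; python3 plan.py Sb
```

```text
long_1 0.67 [391.0, 184.0] [0.505, 0.11] [0.519, 0.107] 0.137 168.5 tray [-0.0493  0.0551]
long_1 0.58 [317.0, 191.0] [0.501, 0.055] [0.509, 0.053] 0.137 170.4 tray [-0.0504  0.0002]
short_1 0.59 [379.0, 332.0] [0.632, 0.086] [0.635, 0.086] 0.059 177.9 tray [0.0686 0.0532]
Sb [0.6347 0.0321]
go [0.0045, -0.291, 0.0205] [-0.02, -0.1, -19.3] at [0.508, 0.0508, 0.1403] 22.2
go [0.0, 0.0, 0.102] [0.0, 0.0, 0.0] at [0.4555, -0.2355, 0.12] 22.2
go [-0.2221, 0.2332, 0.0] [0.0, 0.0, 19.15] at [0.4555, -0.2355, 0.14] 22.2
```

{"method": "step_arm", "body": {"moves": [0.4,0,-0.025,0.003,0,0,-3,0.4,0.001,-0.065,0.006,0,0,-6,0.4,0.002,-0.11,0.009,0,0,-9,0.4,0.003,-0.155,0.012,0,0,-12,0.4,0.004,-0.2,0.015,0,0,-15,0.4,0.0045,-0.245,0.018,0,0,-18,0.4,0.0045,-0.28,0.02,0,0,-19.3,0.4,0.0045,-0.291,0.02,0,0,-19.3]}}

```text
clock: 23.05
tcp_pos: [0.4543, -0.2377, 0.1193]
tool_rot: [[-0.986, -0.168, -0.004], [-0.168, 0.986, 0.001], [0.004, 0.001, -1.0]]
contact_force: [1.1, 1.0, 0.1]
width: 0.06
gripper_force: 0.0
```

{"method": "step_arm", "body": {"moves": [0.4,0,0,0,0,0,0,0.4,0,0,0,0,0,0]}}

```text
clock: 23.25
tcp_pos: [0.4559, -0.2347, 0.1204]
tool_rot: [[-0.985, -0.17, -0.002], [-0.17, 0.985, 0.001], [0.001, 0.001, -1.0]]
contact_force: [-0.9, -0.1, -0.2]
width: 0.0602
gripper_force: 0.0
```

```bash
python3 - <<'E'
from h import *
i=vision.camera_info("wrist");vision.capture("wrist")
for t in tubes("wrist","short_1",.015,i): print(*t)
go([.4555,-.2355,.018],189.8)
E
```

```text
0.87 [315.0, 204.0] [0.453, -0.235] [0.457, -0.235] 0.086 9.1
0.69 [175.0, 384.0] [0.633, -0.326] [0.631, -0.327] 0.036 4.5
go [0.0011, -0.0011, 0.103] [0.02, -0.03, 0.09] at [0.4564, -0.2342, 0.121] 23.4
```

{"method": "step_arm", "body": {"moves": [0.4,0,-0.001,0.035,0,0,0,0.4,0,-0.001,0.07,0,0,0,0.4,0,-0.001,0.09,0,0,0,0.4,0,-0.001,0.102,0,0,0,0.4,0,-0.001,0.102,0,0,0,-1,0,-0.001,0.102,0,0,0,-1,0,-0.001,0.102,0,0,0,-1,0,-0.001,0.102,0,0,0]}}

```text
clock: 24.15
tcp_pos: [0.4577, -0.2363, 0.0208]
tool_rot: [[-0.985, -0.171, 0.003], [-0.171, 0.985, -0.001], [-0.003, -0.001, -1.0]]
contact_force: [-0.0, 1.0, 4.5]
width: 0.0286
gripper_force: 39.4
```

{"method": "step_arm", "body": {"moves": [-1,0,0,0,0,0,0,-1,0,0,-0.02,0,0,0,-1,0,0,-0.05,0,0,0,-1,0,0,-0.09,0,0,0,-1,0,0,-0.122,0,0,0,-1,0,0,-0.122,0,0,0]}}

```text
clock: 24.75
tcp_pos: [0.4592, -0.2373, 0.1466]
tool_rot: [[-0.985, -0.171, 0.01], [-0.171, 0.985, -0.003], [-0.009, -0.005, -1.0]]
contact_force: [0.2, -1.2, -1.1]
width: 0.0286
gripper_force: 39.9
```

{"method": "step_arm", "body": {"moves": [-1,-0.018,0.019,0,0,0,3,-1,-0.05,0.052,0,0,0,6,-1,-0.084,0.088,0,0,0,9,-1,-0.118,0.124,0,0,0,12,-1,-0.152,0.16,0,0,0,15,-1,-0.186,0.196,0,0,0,18,-1,-0.212,0.223,0,0,0,19,-1,-0.222,0.233,0,0,0,19]}}

```text
clock: 25.55
tcp_pos: [0.6364, 0.0344, 0.1398]
tool_rot: [[-0.988, 0.157, -0.001], [0.157, 0.988, 0.0], [0.001, 0.0, -1.0]]
contact_force: [-0.1, 1.0, -1.3]
width: 0.0285
gripper_force: 39.9
```

{"method": "step_arm", "body": {"moves": [-1,0,0,0,0,0,0,-1,0,0,0,0,0,0]}}

```text
clock: 25.75
tcp_pos: [0.6348, 0.0308, 0.1407]
tool_rot: [[-0.987, 0.159, -0.001], [0.159, 0.987, -0.0], [0.001, -0.001, -1.0]]
contact_force: [-1.0, -0.8, -0.4]
width: 0.0284
gripper_force: 39.9
```

```bash
python3 - <<'E'
from h import *
go([*tray(.077,0),.034],170.65)
E
```

```text
go [0.0002, 0.0013, 0.1067] [-0.03, -0.08, 0.18] at [0.6348, 0.0308, 0.1407] 25.8
```

{"method": "step_arm", "body": {"moves": [-1,0,0.001,0.035,0,0,0.2,-1,0,0.001,0.07,0,0,0.2,-1,0,0.001,0.092,0,0,0.2,-1,0,0.001,0.102,0,0,0.2,-1,0,0.001,0.106,0,0,0.2,-1,0,0.001,0.106,0,0,0.2,-1,0,0.001,0.106,0,0,0.2]}}

```text
clock: 26.45
tcp_pos: [0.6364, 0.032, 0.0366]
tool_rot: [[-0.987, 0.163, 0.002], [0.163, 0.987, 0.0], [-0.002, 0.001, -1.0]]
contact_force: [0.8, -0.3, -1.9]
width: 0.0288
gripper_force: 39.9
```

{"method": "step_arm", "body": {"moves": [-0.06,0,0,0,0,0,0,-0.06,0,0,0,0,0,0,-0.06,0,0,0,0,0,0,-0.06,0,0,-0.02,0,0,0,-0.06,0,0,-0.05,0,0,0,0.4,0,0,-0.09,0,0,0,0.4,0,0,-0.106,0,0,0,0.4,0,0,-0.106,0,0,0]}}

```text
clock: 27.25
tcp_pos: [0.6375, 0.0325, 0.1453]
tool_rot: [[-0.987, 0.163, 0.007], [0.163, 0.987, 0.001], [-0.007, 0.002, -1.0]]
contact_force: [0.6, 0.0, -0.2]
width: 0.0601
gripper_force: 0.0
```

```bash
python3 chk.py; python3 plan.py La
```

```text
long_1 0.86 [397.0, 56.0] [0.545, 0.104] [0.546, 0.103] 0.072 170.0 tray [-0.022   0.0556]
long_1 0.62 [314.0, 53.0] [0.534, 0.049] [0.536, 0.049] 0.067 170.6 tray [-0.0231  0.0007]
long_1 0.49 [293.0, 134.0] [0.584, 0.026] [0.599, 0.025] 0.21 177.2 tray [ 0.0429 -0.0128]
short_1 0.72 [314.0, 196.0] [0.632, 0.032] [0.635, 0.032] 0.086 170.5 tray [ 0.0773 -0.    ]
La [ 0.4983 -0.0022]
go [0.1268, -0.3765, 0.0206] [-0.0, -0.09, -9.38] at [0.6351, 0.0323, 0.1404] 27.4
go [0.0, 0.0, 0.102] [0.0, 0.0, 0.0] at [0.4485, -0.3185, 0.12] 27.4
go [-0.0498, 0.3163, 0.0] [0.0, 0.0, 9.35] at [0.4485, -0.3185, 0.14] 27.4
```

Distance is 0.4 m, so I'll use two calls.

{"method": "step_arm", "body": {"moves": [0.4,0.01,-0.029,0.002,0,0,-1,0.4,0.023,-0.068,0.004,0,0,-2,0.4,0.037,-0.11,0.006,0,0,-3,0.4,0.051,-0.152,0.008,0,0,-4,0.4,0.065,-0.194,0.01,0,0,-5,0.4,0.079,-0.236,0.012,0,0,-6,0.4,0.093,-0.278,0.014,0,0,-7,0.4,0.107,-0.32,0.017,0,0,-9.4]}}

```text
clock: 28.2
tcp_pos: [0.4762, -0.2672, 0.1231]
tool_rot: [[-1.0, -0.002, -0.002], [-0.002, 1.0, 0.001], [0.002, 0.001, -1.0]]
contact_force: [0.1, -0.4, -0.7]
width: 0.0599
gripper_force: 0.0
```

{"method": "step_arm", "body": {"moves": [0.4,0.0195,-0.037,0.002,0,0,0,0.4,0.0275,-0.053,0.0035,0,0,0,0.4,0.0285,-0.053,0.0035,0,0,0,0.4,0.0285,-0.053,0.0035,0,0,0,0.4,0.0285,-0.053,0.0035,0,0,0]}}

```text
clock: 28.7
tcp_pos: [0.4497, -0.3182, 0.1203]
tool_rot: [[-1.0, -0.001, -0.001], [-0.001, 1.0, 0.0], [0.001, 0.0, -1.0]]
contact_force: [-0.1, -0.3, -0.3]
width: 0.0599
gripper_force: 0.0
```

```bash
python3 - <<'E'
from h import *
i=vision.camera_info("wrist");vision.capture("wrist")
for t in tubes("wrist","long_1",.015,i): print(*t)
go([.4485,-.3185,.018],180)
E
```

```text
0.85 [315.0, 202.0] [0.445, -0.318] [0.453, -0.318] 0.138 179.8
go [0.0014, -0.0004, 0.1026] [0.01, -0.01, 0.11] at [0.45, -0.3181, 0.1206] 28.8
```

{"method": "step_arm", "body": {"moves": [0.4,0,0,0.035,0,0,0,0.4,0,0,0.07,0,0,0,0.4,0,0,0.09,0,0,0,0.4,0,0,0.102,0,0,0,0.4,0,0,0.102,0,0,0,-1,0,0,0.102,0,0,0,-1,0,0,0.102,0,0,0,-1,0,0,0.102,0,0,0]}}

```text
clock: 29.6
tcp_pos: [0.4506, -0.3195, 0.0204]
tool_rot: [[-1.0, -0.001, 0.003], [-0.001, 1.0, -0.001], [-0.003, -0.001, -1.0]]
contact_force: [0.1, 0.3, 3.8]
width: 0.0287
gripper_force: 39.5
```

{"method": "step_arm", "body": {"moves": [-1,0,0,0,0,0,0,-1,0,0,-0.02,0,0,0,-1,0,0,-0.05,0,0,0,-1,0,0,-0.09,0,0,0,-1,0,0,-0.122,0,0,0,-1,0,0,-0.122,0,0,0]}}

```text
clock: 30.2
tcp_pos: [0.4519, -0.3205, 0.1462]
tool_rot: [[-1.0, -0.001, 0.009], [-0.001, 1.0, -0.005], [-0.009, -0.005, -1.0]]
contact_force: [0.4, -0.6, -1.3]
width: 0.0286
gripper_force: 39.9
```

{"method": "step_arm", "body": {"moves": [-1,-0.004,0.025,0,0,0,1,-1,-0.011,0.068,0,0,0,2.5,-1,-0.018,0.115,0,0,0,4,-1,-0.025,0.162,0,0,0,5.5,-1,-0.032,0.209,0,0,0,7,-1,-0.04,0.256,0,0,0,8.5,-1,-0.047,0.3,0,0,0,9.4,-1,-0.049,0.3165,0,0,0,9.4]}}

```text
clock: 31.0
tcp_pos: [0.4982, 0.0008, 0.1403]
tool_rot: [[-0.987, 0.161, -0.0], [0.161, 0.987, 0.001], [0.001, 0.001, -1.0]]
contact_force: [0.2, -0.9, -1.0]
width: 0.0283
gripper_force: 40.0
```

{"method": "step_arm", "body": {"moves": [-1,0,0,0,0,0,0,-1,0,0,0,0,0,0,-1,0,0,0,0,0,0]}}

```text
clock: 31.3
tcp_pos: [0.4979, -0.0034, 0.1405]
tool_rot: [[-0.986, 0.164, -0.001], [0.164, 0.986, -0.0], [0.001, -0.0, -1.0]]
contact_force: [-0.2, -0.1, -1.8]
width: 0.0284
gripper_force: 40.0
```

```bash
python3 - <<'E'
from h import *
go([*tray(-.052,-.056),.034],170.65)
E
```

```text
go [-0.0003, 0.0013, 0.1065] [-0.02, -0.04, -0.08] at [0.4979, -0.0034, 0.1405] 31.3
```

{"method": "step_arm", "body": {"moves": [-1,0,0.001,0.035,0,0,0,-1,0,0.001,0.07,0,0,0,-1,0,0.001,0.092,0,0,0,-1,0,0.001,0.102,0,0,0,-1,0,0.001,0.106,0,0,0,-1,0,0.001,0.106,0,0,0,-1,0,0.001,0.106,0,0,0]}}

```text
clock: 32.0
tcp_pos: [0.4994, -0.0017, 0.0358]
tool_rot: [[-0.987, 0.163, 0.002], [0.163, 0.987, 0.0], [-0.002, 0.001, -1.0]]
contact_force: [0.6, 0.7, -1.8]
width: 0.0282
gripper_force: 40.1
```

{"method": "step_arm", "body": {"moves": [-0.06,0,0,0,0,0,0,-0.06,0,0,0,0,0,0,-0.06,0,0,0,0,0,0,-0.06,0,0,-0.02,0,0,0,-0.06,0,0,-0.05,0,0,0,0.4,0,0,-0.09,0,0,0,0.4,0,0,-0.106,0,0,0,0.4,0,0,-0.106,0,0,0]}}

```text
clock: 32.8
tcp_pos: [0.5004, -0.0012, 0.144]
tool_rot: [[-0.987, 0.162, 0.006], [0.163, 0.987, 0.001], [-0.006, 0.002, -1.0]]
contact_force: [0.3, 0.1, 0.3]
width: 0.0601
gripper_force: 0.0
```

```bash
python3 chk.py; python3 plan.py Sc
```

```text
long_1 0.75 [462.0, 196.0] [0.513, 0.109] [0.52, 0.108] 0.139 170.4 tray [-0.0485  0.0563]
long_1 0.64 [388.0, 184.0] [0.495, 0.055] [0.508, 0.052] 0.137 168.3 tray [-0.0512 -0.0009]
long_1 0.57 [313.0, 195.0] [0.494, -0.001] [0.501, -0.002] 0.137 170.5 tray [-0.0494 -0.0554]
short_1 0.72 [452.0, 377.0] [0.68, 0.093] [0.681, 0.093] 0.029 168.2 tray [0.1128 0.0676]
short_1 0.62 [9.0, 361.0] [0.599, -0.289] [0.598, -0.289] 0.068 160.1 tray [ 0.093  -0.3228]
short_1 0.58 [378.0, 342.0] [0.632, 0.032] [0.632, 0.031] 0.03 63.3 tray [ 0.0745 -0.0015]
Sc [ 0.6256 -0.0232]
go [-0.1772, -0.292, 0.0197] [-0.01, -0.09, -9.88] at [0.4978, -0.0015, 0.1399] 33.0
go [0.0, 0.0, 0.102] [0.0, 0.0, 0.0] at [0.625, -0.3185, 0.12] 33.0
go [-0.0032, 0.2953, 0.0] [0.0, 0.0, 9.85] at [0.625, -0.3185, 0.14] 33.0
```

{"method": "step_arm", "body": {"moves": [0.4,-0.014,-0.023,0.002,0,0,-1,0.4,-0.038,-0.062,0.005,0,0,-2.5,0.4,-0.064,-0.105,0.008,0,0,-4,0.4,-0.09,-0.148,0.011,0,0,-5.5,0.4,-0.116,-0.191,0.014,0,0,-7,0.4,-0.142,-0.234,0.017,0,0,-8.5,0.4,-0.166,-0.273,0.0195,0,0,-9.9,0.4,-0.177,-0.292,0.0195,0,0,-9.9]}}

```text
clock: 33.75
tcp_pos: [0.6248, -0.3219, 0.1176]
tool_rot: [[-1.0, -0.007, -0.005], [-0.007, 1.0, 0.001], [0.005, 0.001, -1.0]]
contact_force: [0.8, 0.7, -0.3]
width: 0.0596
gripper_force: 0.0
```

{"method": "step_arm", "body": {"moves": [0.4,0,0,0,0,0,0,0.4,0,0,0,0,0,0,0.4,0,0,0,0,0,0]}}

```text
clock: 34.05
tcp_pos: [0.6252, -0.3174, 0.1206]
tool_rot: [[-1.0, -0.01, -0.001], [-0.01, 1.0, 0.001], [0.001, 0.001, -1.0]]
contact_force: [0.4, -0.1, -0.2]
width: 0.0598
gripper_force: 0.0
```

```bash
python3 - <<'E'
from h import *
i=vision.camera_info("wrist");vision.capture("wrist")
for t in tubes("wrist","short_1",.015,i): print(*t)
for d in spotter.spot_point("wrist","dropper_bottle"):print(d["score"],onz("wrist",d["pixel"],0,i))
vision.capture("side")
for d in spotter.spot_point("side","dropper_bottle"):print(d["score"],onz("side",d["pixel"],0))
go([.625,-.3185,.018],180.5)
E
```

```text
0.6 [313.0, 202.0] [0.621, -0.319] [0.624, -0.319] 0.088 179.7
0.74 [ 0.57002363 -0.40777386  0.        ]
0.78 [ 0.57404925 -0.39938567  0.        ]
0.55 [0.64262266 0.14412719 0.        ]
go [0.0007, -0.0008, 0.1038] [-0.01, 0.03, 0.09] at [0.6256, -0.3177, 0.1218] 34.3
```

{"method": "step_arm", "body": {"moves": [0.4,0.001,-0.001,0.035,0,0,0,0.4,0.001,-0.001,0.07,0,0,0,0.4,0.001,-0.001,0.09,0,0,0,0.4,0.001,-0.001,0.103,0,0,0,0.4,0.001,-0.001,0.103,0,0,0,-1,0.001,-0.001,0.103,0,0,0,-1,0.001,-0.001,0.103,0,0,0,-1,0.001,-0.001,0.103,0,0,0]}}

```text
clock: 35.1
tcp_pos: [0.6258, -0.3199, 0.0205]
tool_rot: [[-1.0, -0.009, 0.003], [-0.009, 1.0, -0.001], [-0.003, -0.001, -1.0]]
contact_force: [0.0, 0.9, 3.8]
width: 0.0286
gripper_force: 39.6
```

{"method": "step_arm", "body": {"moves": [-1,0,0,0,0,0,0,-1,0,0,-0.02,0,0,0,-1,0,0,-0.05,0,0,0,-1,0,0,-0.09,0,0,0,-1,0,0,-0.122,0,0,0,-1,0,0,-0.122,0,0,0]}}

```text
clock: 35.7
tcp_pos: [0.627, -0.3208, 0.1469]
tool_rot: [[-1.0, -0.009, 0.01], [-0.009, 1.0, -0.004], [-0.01, -0.005, -1.0]]
contact_force: [-0.3, -0.4, -0.4]
width: 0.0283
gripper_force: 39.6
```

{"method": "step_arm", "body": {"moves": [-1,0,0.023,0,0,0,1,-1,-0.001,0.063,0,0,0,2.5,-1,-0.001,0.107,0,0,0,4,-1,-0.002,0.151,0,0,0,5.5,-1,-0.002,0.195,0,0,0,7,-1,-0.003,0.239,0,0,0,8.5,-1,-0.003,0.28,0,0,0,9.8,-1,-0.003,0.2955,0,0,0,9.8]}}

```text
clock: 36.5
tcp_pos: [0.6242, -0.0203, 0.1396]
tool_rot: [[-0.987, 0.159, -0.001], [0.159, 0.987, 0.001], [0.001, 0.001, -1.0]]
contact_force: [0.4, -0.2, -1.3]
width: 0.0284
gripper_force: 39.6
```

{"method": "step_arm", "body": {"moves": [-1,0,0,0,0,0,0,-1,0,0,0,0,0,0,-1,0,0,0,0,0,0]}}

```text
clock: 36.8
tcp_pos: [0.6247, -0.0252, 0.14]
tool_rot: [[-0.987, 0.162, -0.001], [0.162, 0.987, -0.0], [0.001, -0.0, -1.0]]
contact_force: [0.8, -0.8, -1.4]
width: 0.0285
gripper_force: 39.6
```

```bash
python3 - <<'E'
from h import *
go([*tray(.077,-.056),.034],170.65)
E
```

```text
go [-0.0006, 0.0022, 0.106] [-0.02, -0.03, 0.0] at [0.6247, -0.0252, 0.14] 36.8
```

{"method": "step_arm", "body": {"moves": [-1,0,0.0015,0.035,0,0,0,-1,0,0.0015,0.07,0,0,0,-1,0,0.0015,0.092,0,0,0,-1,0,0.0015,0.102,0,0,0,-1,0,0.0015,0.1055,0,0,0,-1,0,0.0015,0.1055,0,0,0,-1,0,0.0015,0.1055,0,0,0]}}

```text
clock: 37.5
tcp_pos: [0.6258, -0.0231, 0.0357]
tool_rot: [[-0.987, 0.162, 0.002], [0.162, 0.987, 0.0], [-0.002, 0.0, -1.0]]
contact_force: [-1.2, -1.2, -0.8]
width: 0.0285
gripper_force: 39.5
```

{"method": "step_arm", "body": {"moves": [-0.06,0,0,0,0,0,0,-0.06,0,0,0,0,0,0,-0.06,0,0,0,0,0,0,-0.06,0,0,-0.02,0,0,0,-0.06,0,0,-0.05,0,0,0,0.4,0,0,-0.09,0,0,0,0.4,0,0,-0.12,0,0,0,0.4,0,0,-0.12,0,0,0]}}

```text
clock: 38.3
tcp_pos: [0.6279, -0.0226, 0.1607]
tool_rot: [[-0.987, 0.161, 0.01], [0.161, 0.987, 0.0], [-0.01, 0.002, -1.0]]
contact_force: [0.3, -0.0, 0.1]
width: 0.0601
gripper_force: 0.0
```

```bash
python3 chk.py; python3 - <<'E'
from h import *
for c in("scene","side"):
    im=vision.capture(c)
    for n in ("dropper_bottle","pad"):
        for d in spotter.outline_of(c,n):
            print(c,n,round(d["score"],2),np.round(d["extent"]))
        if n!="pad":
            for d in spotter.spot_point(c,n): print("pt",d["score"],onz(c,d["pixel"],0).round(4))
    hsv=cv2.cvtColor(im,cv2.COLOR_RGB2HSV)
    print(c,proj(c,[.573,-.404,.01]))
p=[.573,-.404]
go([*p,.17],180)
E
```

```text
long_1 0.83 [314.0, 55.0] [0.524, -0.006] [0.526, -0.007] 0.073 170.6 tray [-0.0239 -0.0562]
long_1 0.65 [470.0, 55.0] [0.542, 0.104] [0.544, 0.104] 0.078 169.6 tray [-0.0242  0.0562]
long_1 0.65 [393.0, 54.0] [0.532, 0.049] [0.534, 0.049] 0.074 169.6 tray [-0.0251  0.0003]
short_1 0.97 [454.0, 190.0] [0.64, 0.088] [0.643, 0.087] 0.086 170.1 tray [0.0763 0.0555]
short_1 0.86 [314.0, 188.0] [0.62, -0.022] [0.623, -0.023] 0.087 170.5 tray [ 0.0744 -0.0563]
short_1 0.58 [384.0, 191.0] [0.632, 0.032] [0.634, 0.032] 0.085 170.1 tray [ 0.0763 -0.0002]
short_1 0.38 [393.0, 130.0] [0.585, 0.045] [0.585, 0.044] 0.159 80.6 tray [0.026  0.0037]
scene dropper_bottle 0.55 [322. 215. 347. 266.]
pt 0.81 [ 0.5722 -0.4031  0.    ]
pt 0.25 [0.6679 0.0418 0.    ]
scene pad 0.85 [292. 267. 332. 296.]
scene [336.00816386 253.36391078]
side dropper_bottle 0.98 [311. 239. 331. 284.]
side dropper_bottle 0.73 [313. 148. 340. 155.]
pt 0.67 [ 0.5742 -0.4111 -0.    ]
side pad 0.68 [256. 266. 298. 302.]
side [321.98627759 270.10501266]
go [-0.0102, -0.3849, -0.0156] [-0.01, -0.04, -9.27] at [0.6249, -0.0225, 0.1543] 38.9
```

All six tubes read within 1 mm sideways of their grooves, inside their bays. Next is the bottle, at about (0.573, -0.405).

{"method": "step_arm", "body": {"moves": [0.75,-0.001,-0.028,-0.006,0,0,-1,0.75,-0.002,-0.07,-0.012,0,0,-2.5,0.75,-0.003,-0.115,-0.02,0,0,-4,0.75,-0.004,-0.16,-0.03,0,0,-5.5,0.75,-0.005,-0.205,-0.04,0,0,-7,0.75,-0.006,-0.25,-0.045,0,0,-8.5,0.75,-0.007,-0.295,-0.045,0,0,-9.3,0.75,-0.008,-0.33,-0.045,0,0,-9.3]}}

```text
clock: 39.65
tcp_pos: [0.579, -0.352, 0.1998]
tool_rot: [[-1.0, 0.0, 0.0], [0.0, 1.0, -0.0], [-0.0, -0.0, -1.0]]
contact_force: [0.3, 0.1, 0.1]
width: 0.0748
gripper_force: 0.0
```

{"method": "step_arm", "body": {"moves": [0.75,0,0,0,0,0,0,0.75,0,0,0,0,0,0,0.75,0,0,0,0,0,0]}}

```text
clock: 39.95
tcp_pos: [0.58, -0.3487, 0.1997]
tool_rot: [[-1.0, -0.001, -0.0], [-0.001, 1.0, 0.0], [0.0, 0.0, -1.0]]
contact_force: [-0.8, 0.8, -0.3]
width: 0.0749
gripper_force: 0.0
```

```bash
python3 - <<'E'
from h import *
i=vision.camera_info("wrist");im=vision.capture("wrist");cv2.imwrite("pics/w3.png",im[:,:,::-1])
for n,z in(("dropper_bottle",0),("pad",.0)):
    for d in spotter.spot_point("wrist",n):print(n,d["score"],np.round(d["pixel"]),onz("wrist",d["pixel"],z,i).round(4))
for d in spotter.outline_of("wrist","pad"):
    c,(w,h),a=cv2.fitEllipse(np.argwhere(d["region"])[:,::-1].astype(np.float32)) ; print(d["score"],d["extent"],c)
hsv=cv2.cvtColor(im,cv2.COLOR_RGB2HSV);m=((hsv[:,:,0]>105)&(hsv[:,:,0]<125)&(hsv[:,:,1]>200)).astype(np.uint8)
n,l,st,c=cv2.connectedComponentsWithStats(m)
for k in range(1,n):
    if st[k,4]>60: print(st[k],c[k].round(),onz("wrist",c[k],.01,i).round(4))
go([.573,-.405,.17],180)
E
```

```text
dropper_bottle 0.72 [258. 168.] [ 0.5672 -0.406   0.    ]
pad 0.93 [227.  61.] [ 0.4683 -0.4292  0.    ]
0.78 [179.3, 6.1, 278.1, 106.0] (226.2976837158203, 58.034584045410156)
go [0.0073, -0.0566, 0.03] [-0.0, 0.02, 0.11] at [0.5802, -0.3484, 0.2] 40.1
```

View pics/w3.png

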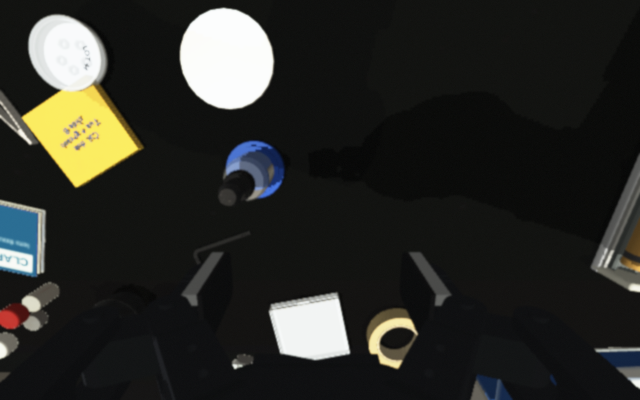

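The wrist view shows the pad at (227,59), the bottle's blue ring centred near (256,168) with its bulb at (230,193), and the small dish and notes away to the left. I'll descend over the bottle.

{"method": "step_arm", "body": {"moves": [0.75,0.005,-0.028,0,0,0,0,0.75,0.01,-0.0575,0,0,0,0,0.75,0.01,-0.0575,0.01,0,0,0,0.75,0.01,-0.0575,0.03,0,0,0,0.75,0.01,-0.0575,0.06,0,0,0,0.75,0.01,-0.0575,0.09,0,0,0,0.75,0.01,-0.0575,0.115,0,0,0,0.75,0.01,-0.0575,0.13,0,0,0]}}

```text
clock: 40.95
tcp_pos: [0.5691, -0.4052, 0.067]
tool_rot: [[-1.0, -0.001, -0.003], [-0.001, 1.0, 0.002], [0.003, 0.002, -1.0]]
contact_force: [-0.6, -0.3, -0.1]
width: 0.0749
gripper_force: 0.0
```

{"method": "step_arm", "body": {"moves": [0.75,0,0,0.008,0,0,0,0.75,0,0,0.008,0,0,0,-1,0,0,0.008,0,0,0,-1,0,0,0.008,0,0,0,-1,0,0,0.008,0,0,0,-1,0,0,0.008,0,0,0,-1,0,0,0.008,0,0,0], "force": 30}}

```text
clock: 41.65
tcp_pos: [0.5705, -0.4074, 0.0633]
tool_rot: [[-1.0, -0.001, 0.002], [-0.001, 1.0, -0.001], [-0.002, -0.001, -1.0]]
contact_force: [0.3, 0.4, 5.2]
width: 0.0369
gripper_force: 30.5
```

```bash
python3 - <<'E'
from h import *
im=vision.capture("side");cv2.imwrite("pics/s2.png",cv2.resize(im[180:330,220:400,::-1],None,fx=4,fy=4,interpolation=3))
print(r.sense()["tcp_pos"],r.sense()["width"])
E
```

```text
[ 0.57053245 -0.40741064  0.06327966] 0.03701156891155389
```

View pics/s2.png

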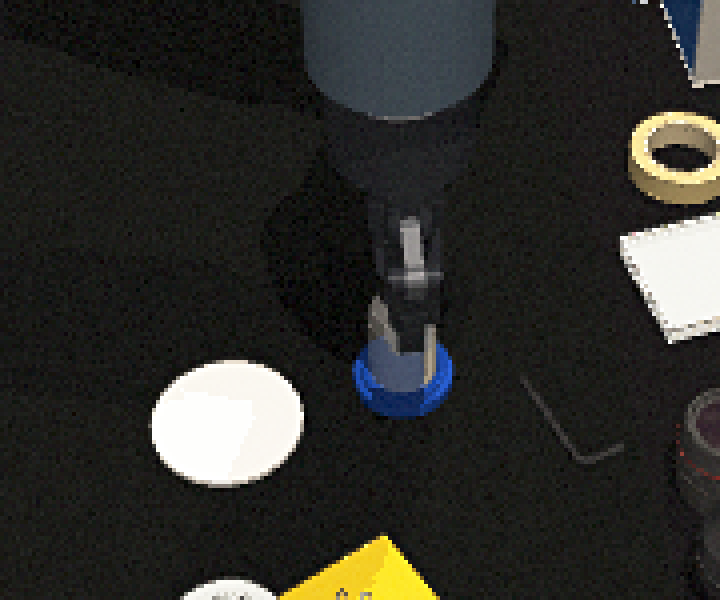

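The side view shows the fingers gripping the bottle body, with the bottle upright at (404,378 in the crop). The pad is clear at (228,423).

{"method": "step_arm", "body": {"moves": [-1,0,0,-0.015,0,0,0,-1,0,0,-0.04,0,0,0,-1,0.02,-0.005,-0.04,0,0,0,-1,0.045,-0.01,-0.04,0,0,0,-1,0.07,-0.016,-0.04,0,0,0,-1,0.09,-0.021,-0.04,0,0,0,-1,0.0985,-0.0225,-0.04,0,0,0,-1,0.0985,-0.0225,-0.04,0,0,0]}}

```text
clock: 42.5
tcp_pos: [0.4702, -0.4294, 0.1014]
tool_rot: [[-1.0, 0.001, -0.001], [0.001, 1.0, 0.001], [0.001, 0.001, -1.0]]
contact_force: [0.8, 0.0, -2.7]
width: 0.0375
gripper_force: 30.7
```

{"method": "step_arm", "body": {"moves": [-1,0,0,0,0,0,0,-1,0,0,0.015,0,0,0,-1,0,0,0.025,0,0,0,-1,0,0,0.03,0,0,0,-1,0,0,0.033,0,0,0,-1,0,0,0.033,0,0,0]}}

```text
clock: 43.1
tcp_pos: [0.4718, -0.4294, 0.0693]
tool_rot: [[-1.0, -0.001, 0.0], [-0.001, 1.0, -0.0], [-0.0, -0.0, -1.0]]
contact_force: [-0.5, 1.5, -0.2]
width: 0.0369
gripper_force: 30.7
```

{"method": "step_arm", "body": {"moves": [-1,0,0,0.001,0,0,0,-1,0,0,0.001,0,0,0]}}

```text
clock: 43.3
tcp_pos: [0.4718, -0.4296, 0.0692]
tool_rot: [[-1.0, -0.001, 0.001], [-0.001, 1.0, -0.001], [-0.001, -0.001, -1.0]]
contact_force: [-1.9, 2.1, 5.6]
width: 0.0369
gripper_force: 31.2
```

```bash
python3 - <<'E'
from h import *
im=vision.capture("side");cv2.imwrite("pics/s3.png",cv2.resize(im[180:330,220:400,::-1],None,fx=4,fy=4,interpolation=3))
s=r.sense();print(s["tcp_pos"],s["width"],s["contact_force"])
E
```

```text
[ 0.47181677 -0.42961345  0.06921103] 0.03700331066297289 [-0.82925096  2.50628165  6.03137834]
```

View pics/s3.png

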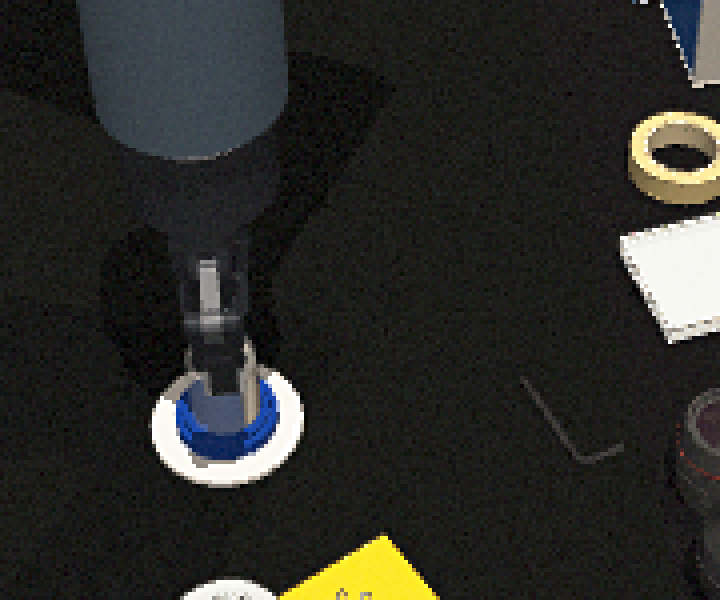

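The bottle stands on the pad with its ring roughly centred (227,420 in the crop), and the contact force rises to 6 N. I'll release it and retreat.

{"method": "step_arm", "body": {"moves": [0.75,0,0,0,0,0,0,0.75,0,0,0,0,0,0,0.75,0,0,0,0,0,0,0.75,0,0,0,0,0,0,0.75,0,0,-0.03,0,0,0,0.75,0,0,-0.075,0,0,0,0.75,0,0,-0.12,0,0,0,0.75,0,0,-0.16,0,0,0]}}

```text
clock: 44.15
tcp_pos: [0.4713, -0.4297, 0.2303]
tool_rot: [[-1.0, -0.0, 0.001], [-0.0, 1.0, -0.001], [-0.001, -0.001, -1.0]]
contact_force: [0.4, -0.3, 0.4]
width: 0.0748
gripper_force: 0.0
```

{"method": "step_arm", "body": {"moves": [0.75,0,0.04,0,0,0,0,0.75,0,0.08,0,0,0,0,0.75,0,0.12,0,0,0,0,0.75,0,0.15,0,0,0,0,0.75,0,0.15,0,0,0,0,0.75,0,0.15,0,0,0,0,0.75,0,0.15,0,0,0,0,0.75,0,0.15,0,0,0,0]}}

```text
clock: 44.95
tcp_pos: [0.4712, -0.2803, 0.2275]
tool_rot: [[-1.0, 0.001, -0.001], [0.001, 1.0, 0.0], [0.001, 0.0, -1.0]]
contact_force: [0.4, -0.5, 0.3]
width: 0.0748
gripper_force: 0.0
```

```bash
python3 - <<'E'
from h import *
for c in("side","scene"):
    im=vision.capture(c)
    if c=="side": cv2.imwrite("pics/s4.png",cv2.resize(im[100:350,220:420,::-1],None,fx=2.4,fy=2.4,interpolation=3))
    for d in spotter.spot_point(c,"dropper_bottle"): print(c,d["score"],onz(c,d["pixel"],.006).round(4))
E
```

```text
side 0.63 [ 0.4755 -0.4259  0.006 ]
side 0.3 [0.5595 0.0354 0.006 ]
scene 0.93 [ 0.4742 -0.4266  0.006 ]
```

View pics/s4.png

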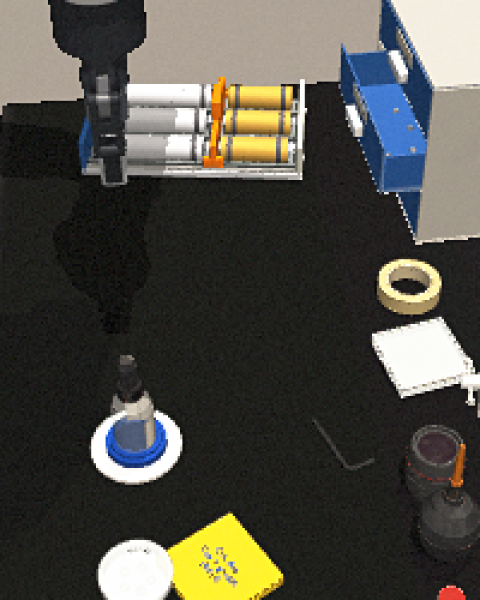

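The side view shows six tubes in their grooves on the correct sides of the divider. The bottle stands upright on the pad about 7 mm off centre, and the tape and notes haven't moved. Handing in.

```bash
python3 -c "
from rig import hand_in
print(hand_in())"
```

```text
the job is handed in; nothing more can be done
None
```

I handed the job in at about 45 s: the divider is at 0.024 m, all six tubes lie in their own grooves, the bottle stands on the pad about 7 mm off centre, and the tape roll and sticky notes were not touched; the hand-in call returned no verdict.

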